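Pack the hearth of a small test kiln

ROBOT

A 6-joint arm with a two-finger parallel gripper is mounted at the origin on the work surface; the furniture and walls round the work are solid. World frame = base frame: x ahead of the robot, y to its left, z up, the work surface at z = 0. Lengths are in mm, angles in rad, forces in N, time in s.
With the tool pointing down it reaches from about 250 to 800 mm from the base axis. Payload 8.5 kg.
Tool frame: the origin (TCP) lies at the very end of the fingers, on their centre line; the grasp point (between the pads) lies 19 mm behind it (r.grip_point_offset is the distance from the TCP to the grasp point, in mm); z points along the fingers, y is the line along which they close (so a half turn about z gives the same grasp; the last joint's range is limited). The gripper opens to 85 mm and grips with 20 to 120 N. Pads are 22 mm wide; open, the fingers measure 114 mm over their backs; the gripper's body (76 mm by 85 mm) begins 54 mm behind the grasp point. The pads swing forward as they close: fully open they stand 13 mm farther back than shut.
Start: joints at [1.331, 0.238, -0.013, 1.319, 0, 1.571], TCP at [124.679, 509.931, 191.476] pointing down, gripper open.
Joint ranges: [-2.66, 2.66], [-1.03, 1.9], [-1.14, 1.46], [-1.82, 2.27], [-1.45, 1.34], [-3.14, 3.14]. Speed limits (rad/s): [2.22, 2.22, 2.79, 3.14, 3.14, 3.14].

INTERFACE

Orientations are given as a unit quaternion [w, x, y, z].
In Python, from bench import r, read_camera, camera_model, order gives the robot as it stands. The module is installed in compiled form; this text tells all that it offers.
- The arm moves only by the shell command python3 -m inch 'ROWS' [FORCE]. ROWS is JSON, a list of rows, each an object with "claw": the finger opening in m, from 0 to 0.0854; "travel": the shift along the tool's x, y, z in m, a list of three; "delta_rot": the turn, a rotation vector about the tool's x, y, z in rad, a list of three. In form: [{"claw": claw, "travel": [x, y, z], "delta_rot": [ax, ay, az]}, ...]. A call has 1 to 20 rows; each row is the pose to reach, as a shift and turn from the pose commanded when the call began, along the tool's axes at that moment; what a row does not reach only later rows make up. A row lasts 1/10 s, in which the tool goes at most 50 mm and 8.59 degrees, less where a joint would pass 70% of its speed; a pose out of reach is approached as far as the arm can. A call with a gripper value outside its range is refused whole. The fingers move at their own pace and stop on an object; FORCE is the grip in N (left out, the last holds). Time passes only in rows, so rows that repeat a pose let the fingers close. It gives the time, the measured TCP pose, the force, the opening and the grip force at its end, in the units of the state.
- r.state(): the state, without advancing time (a new reading comes with each control period).
- read_camera(name): name is "side" or "top" or "wrist"; returns the picture (420x560x3 uint8, red, green, blue); there is no depth.
- camera_model(name): a dict with "fov_y" (degrees; the focal length in pixels is half the picture's height over the tangent of half this angle, whatever the lens; pixels are square), "cx", "cy" (the principal point, pixels), "pose" (4x4, takes a point from camera to world coordinates). Camera axes: x right, y up, looking along -z (the intrinsics and any distortion apply to the point x, -y, -z); pixel columns grow to the right and rows downward; lengths in mm; the calibration is good to about 2 mm. A picture is of the moment at which its call begins: read the wrist's pose just before it. camera_model takes no time and is no camera call; for the wrist camera it gives the pose at the moment of the call.
- order.close_job(): hands the job in; it is judged then, once.
The state is a dict: "t": time; "qpos": joint angles; "dq": joint speeds; "effort": joint torques, N m; "tcp_pos": TCP position; "ee_rot": TCP orientation; "contact_force": force on the tool from outside, world axes, zero at the start; "torque": the same for the moment, N m; "finger_gap": opening from 0.0 (shut) to 1.0 (fully open); "grasp_force": force on a finger pad.
Only numpy, scipy, OpenCV 4.12 (cv2) and the standard library are available. Lean on these libraries where they do the work, as an engineer would, in place of code of your own. Each camera call takes 0.05 s, during which the arm holds its last target. There are 200 camera calls.

TASK

Pack the kiln hearth for a firing. First stand the tumbler upright in the middle of the hearth and the two tall props upright in its two sockets; the short pair is too low to clear the tumbler, so leave it standing where it is. Then lay the bat across the tall props like a bridge, flat, with a spigot up through each of its holes, and last stand the shell vase upright on the middle of the bat; knock neither pot over, and let go of everything.

Things in the scene. Friction and masses are not known exactly. Their poses are not given: they have to be found in the camera images.
- hearth: fixed kiln hearth: off-white firebrick slab in a steel band, 264 x 124 mm in plan, flat top 44 mm above the table. Origin at table level under its centre, x along its long side. In the top are two round sockets for the tall props, 46 mm across, 6 mm deep (floor 38 mm above the table), at x = -75 and +75 mm, y = 0; the tumbler's place is midway between them
- tall_prop_a: tall kiln prop, a buff cylinder 38 mm across and 80 mm high with a tapering spigot on top (18 mm across at its foot, 12 mm at its tip, 12 mm high; 92 mm over all). Loose, stands upright on the table. Origin at the centre of its underside, z up. 0.16 kg
- tall_prop_b: second tall kiln prop, the same as tall_prop_a and interchangeable with it
- short_prop_a: short kiln prop, as the tall ones but only 50 mm high (62 mm over all); a spare, not used. Origin at the centre of its underside
- short_prop_b: second short kiln prop, the same as short_prop_a; a spare, not used
- bat: kiln bat: flat buff plate 210 x 60 x 12 mm, lying on the table, with two round through holes 26 mm across at x = -75 mm and x = +75 mm, y = 0. Origin at the centre of its underside, x along its length, z up. Either way round is the same. Grasp across its 60 mm width. 0.28 kg
- tumbler: small open bisque tumbler, 58 mm across at the upper part, 38 mm at the foot, 62 mm high, wall 4.5 mm, 0.12 kg, upright. Origin at the centre of its underside
- vase: cream bisque shell vase, fluted, flaring upwards from a 50 (x) by 60 mm (y) foot to 62 mm (x) by 104 mm (y) at the wavy rim, which is 108 mm high at the middle of the long sides and 132 mm at the two ends. 0.4 kg, upright. Origin under its middle, at its underside. Grasp across its narrow side, along its x axis, near 95 mm height

How it is judged (in metres and radians):
On the way, in this order (a step that is already met when the one before it is completed fails the run):
1. tumbler on the middle of the hearth, a tall prop in each socket, all released (x of tumbler in the frame of hearth between -0.012 and 0.012 m and y of tumbler in the frame of hearth between -0.012 and 0.012 m and z of tumbler in the frame of hearth between 0.04 and 0.048 m and angle between each of tumbler, tall_prop_a, tall_prop_b's own z axis and vertical below 0.08 rad and ((x of tall_prop_a in the frame of hearth between -0.083 and -0.067 m and y of tall_prop_a in the frame of hearth between -0.008 and 0.008 m and z of tall_prop_a in the frame of hearth between 0.035 and 0.041 m and x of tall_prop_b in the frame of hearth between 0.067 and 0.083 m and y of tall_prop_b in the frame of hearth between -0.008 and 0.008 m and z of tall_prop_b in the frame of hearth between 0.035 and 0.041 m) or (x of tall_prop_b in the frame of hearth between -0.083 and -0.067 m and y of tall_prop_b in the frame of hearth between -0.008 and 0.008 m and z of tall_prop_b in the frame of hearth between 0.035 and 0.041 m and x of tall_prop_a in the frame of hearth between 0.067 and 0.083 m and y of tall_prop_a in the frame of hearth between -0.008 and 0.008 m and z of tall_prop_a in the frame of hearth between 0.035 and 0.041 m)) and contact force between the fingers and tumbler below 0.2 N and contact force between the fingers and tall_prop_a below 0.2 N and contact force between the fingers and tall_prop_b below 0.2 N), for 0.2 s.
2. bat lying flat on both props with the spigots through its holes, released (x of tumbler in the frame of hearth between -0.012 and 0.012 m and y of tumbler in the frame of hearth between -0.012 and 0.012 m and z of tumbler in the frame of hearth between 0.04 and 0.048 m and angle between each of tumbler, tall_prop_a, tall_prop_b's own z axis and vertical below 0.08 rad and ((x of tall_prop_a in the frame of hearth between -0.083 and -0.067 m and y of tall_prop_a in the frame of hearth between -0.008 and 0.008 m and z of tall_prop_a in the frame of hearth between 0.035 and 0.041 m and x of tall_prop_b in the frame of hearth between 0.067 and 0.083 m and y of tall_prop_b in the frame of hearth between -0.008 and 0.008 m and z of tall_prop_b in the frame of hearth between 0.035 and 0.041 m) or (x of tall_prop_b in the frame of hearth between -0.083 and -0.067 m and y of tall_prop_b in the frame of hearth between -0.008 and 0.008 m and z of tall_prop_b in the frame of hearth between 0.035 and 0.041 m and x of tall_prop_a in the frame of hearth between 0.067 and 0.083 m and y of tall_prop_a in the frame of hearth between -0.008 and 0.008 m and z of tall_prop_a in the frame of hearth between 0.035 and 0.041 m)) and x of bat in the frame of hearth between -0.01 and 0.01 m and y of bat in the frame of hearth between -0.01 and 0.01 m and z of bat in the frame of hearth between 0.114 and 0.122 m and angle between bat's own z axis and vertical below 0.05 rad and angle between the x axis of bat and the x axis of hearth, either way round below 0.12 rad and contact force between the fingers and bat below 0.2 N), for 0.2 s.
3. vase standing on the middle of the bat, released (x of tumbler in the frame of hearth between -0.012 and 0.012 m and y of tumbler in the frame of hearth between -0.012 and 0.012 m and z of tumbler in the frame of hearth between 0.04 and 0.048 m and angle between each of tumbler, tall_prop_a, tall_prop_b, vase's own z axis and vertical below 0.08 rad and ((x of tall_prop_a in the frame of hearth between -0.083 and -0.067 m and y of tall_prop_a in the frame of hearth between -0.008 and 0.008 m and z of tall_prop_a in the frame of hearth between 0.035 and 0.041 m and x of tall_prop_b in the frame of hearth between 0.067 and 0.083 m and y of tall_prop_b in the frame of hearth between -0.008 and 0.008 m and z of tall_prop_b in the frame of hearth between 0.035 and 0.041 m) or (x of tall_prop_b in the frame of hearth between -0.083 and -0.067 m and y of tall_prop_b in the frame of hearth between -0.008 and 0.008 m and z of tall_prop_b in the frame of hearth between 0.035 and 0.041 m and x of tall_prop_a in the frame of hearth between 0.067 and 0.083 m and y of tall_prop_a in the frame of hearth between -0.008 and 0.008 m and z of tall_prop_a in the frame of hearth between 0.035 and 0.041 m)) and x of bat in the frame of hearth between -0.01 and 0.01 m and y of bat in the frame of hearth between -0.01 and 0.01 m and z of bat in the frame of hearth between 0.114 and 0.122 m and angle between bat's own z axis and vertical below 0.05 rad and angle between the x axis of bat and the x axis of hearth, either way round below 0.12 rad and x of vase in the frame of bat between -0.015 and 0.015 m and y of vase in the frame of bat between -0.015 and 0.015 m and z of vase in the frame of bat between 0.008 and 0.016 m and contact force between the fingers and vase below 0.2 N), for 0.2 s.
At the end, for the whole second after the job is handed in: Tall props seated in the two sockets, tumbler upright within 12 mm of the hearth's middle, bat flat on both props with spigots in its holes (10 mm, 0.12 rad), vase upright within 15 mm of the bat's middle (tilts under 0.08 rad, bat 0.05); all released and at rest (x of tumbler in the frame of hearth between -0.012 and 0.012 m and y of tumbler in the frame of hearth between -0.012 and 0.012 m and z of tumbler in the frame of hearth between 0.04 and 0.048 m and angle between each of tumbler, tall_prop_a, tall_prop_b, vase's own z axis and vertical below 0.08 rad and ((x of tall_prop_a in the frame of hearth between -0.083 and -0.067 m and y of tall_prop_a in the frame of hearth between -0.008 and 0.008 m and z of tall_prop_a in the frame of hearth between 0.035 and 0.041 m and x of tall_prop_b in the frame of hearth between 0.067 and 0.083 m and y of tall_prop_b in the frame of hearth between -0.008 and 0.008 m and z of tall_prop_b in the frame of hearth between 0.035 and 0.041 m) or (x of tall_prop_b in the frame of hearth between -0.083 and -0.067 m and y of tall_prop_b in the frame of hearth between -0.008 and 0.008 m and z of tall_prop_b in the frame of hearth between 0.035 and 0.041 m and x of tall_prop_a in the frame of hearth between 0.067 and 0.083 m and y of tall_prop_a in the frame of hearth between -0.008 and 0.008 m and z of tall_prop_a in the frame of hearth between 0.035 and 0.041 m)) and x of bat in the frame of hearth between -0.01 and 0.01 m and y of bat in the frame of hearth between -0.01 and 0.01 m and z of bat in the frame of hearth between 0.114 and 0.122 m and angle between bat's own z axis and vertical below 0.05 rad and angle between the x axis of bat and the x axis of hearth, either way round below 0.12 rad and x of vase in the frame of bat between -0.015 and 0.015 m and y of vase in the frame of bat between -0.015 and 0.015 m and z of vase in the frame of bat between 0.008 and 0.016 m and linear speed of each of tumbler, tall_prop_a, tall_prop_b, bat, vase below 0.02 m/s and angular speed of each of tumbler, tall_prop_a, tall_prop_b, bat, vase below 0.2 rad/s); the robot touches nothing.
It fails at once if a spare short prop is moved more than 25 mm (distance of any of short_prop_a, short_prop_b from where it was at the start of the episode above 0.025 m).
It fails at once if the tumbler or the vase is tipped over (more than 60 degrees) (angle between any of tumbler, vase's own z axis and vertical above 1.05 rad).
It also fails if it takes over 120 s, if anything falls off the work surface, if the arm or the gripper's body presses on something with over 40 N, if the wrist force passes 120 N, or if a joint passes its speed limit or range.

## Working session

There is one attempt and no reset: what is moved stays moved. The work goes in short steps, Python scripts to look and compute and a shell command to move; the robot and the scene stay as the last step left them, time stands still between calls to the robot, and variables do not carry over. Pictures are saved under pics/ and viewed, at most 14 in all, crops included, and the job is handed in when it is done.

```bash
mkdir -p pics; python3 - <<'E'
from bench import r, read_camera, camera_model
import cv2, numpy as np
for n in ("top","side"):
    im=read_camera(n); cv2.imwrite(f"pics/{n}0.png",im[...,::-1]); m=camera_model(n); print(n,{k:(np.round(v,3).tolist() if k=="pose" else v) for k,v in m.items()})
m=camera_model("wrist");print(m, r.state())
E
```

```text
top {'fov_y': 53.47550685968366, 'cx': 282.3583346887373, 'cy': 207.91153763703377, 'pose': [[-0.021, 0.994, -0.106, 458.509], [-1.0, -0.02, 0.012, -3.828], [0.01, 0.107, 0.994, 990.717], [0.0, 0.0, 0.0, 1.0]]}
side {'fov_y': 44.738310253896714, 'cx': 275.2546277505573, 'cy': 204.0041248278127, 'pose': [[0.993, 0.044, -0.109, 438.298], [-0.116, 0.521, -0.845, -1115.387], [0.02, 0.852, 0.523, 724.589], [0.0, 0.0, 0.0, 1.0]]}
{'fov_y': 62.75841672060723, 'cx': 280.1949157953849, 'cy': 208.32140332850292, 'pose': array([[ 2.36616809e-01, -9.26615940e-01, -2.92224889e-01,
         5.09947444e+01],
       [ 9.71602634e-01,  2.25382705e-01,  7.20483048e-02,
         5.27649621e+02],
       [-8.98671642e-04, -3.00974312e-01,  9.53631824e-01,
         3.73817371e+02],
       [ 0.00000000e+00,  0.00000000e+00,  0.00000000e+00,
         1.00000000e+00]])} {'t': 0.1, 'qpos': array([ 1.33098451e+00,  2.38742932e-01, -1.41714549e-02,  1.31919997e+00,
       -1.46484422e-05,  1.57079746e+00]), 'dq': array([ 0.00032061, -0.00302242,  0.00133372, -0.00010488,  0.00149593,
       -0.00089268]), 'effort': array([-2.52551644e-06, -5.39721251e+01,  3.46998239e+01,  1.34259806e-02,
       -2.23468749e-05,  7.46809121e-06]), 'tcp_pos': array([124.60151315, 509.56030245, 190.92974424]), 'ee_rot': array([-7.15583108e-05,  1.19619320e-01,  9.92819613e-01, -6.55157159e-04]), 'contact_force': array([-0.28120546, -0.30373026,  0.75616756]), 'torque': array([0.0118599 , 0.05347846, 0.04070696]), 'grasp_force': 0.0, 'finger_gap': 0.9997634051807333}
```

View pics/top0.png

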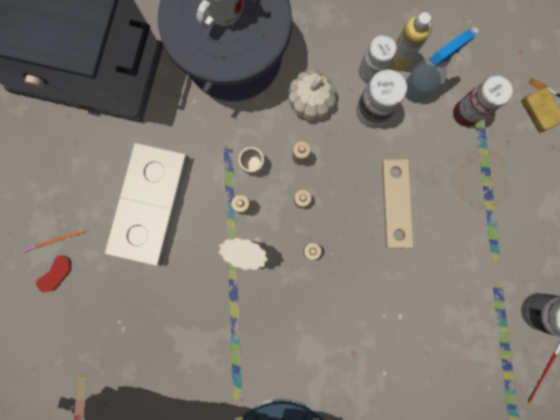

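View pics/side0.png

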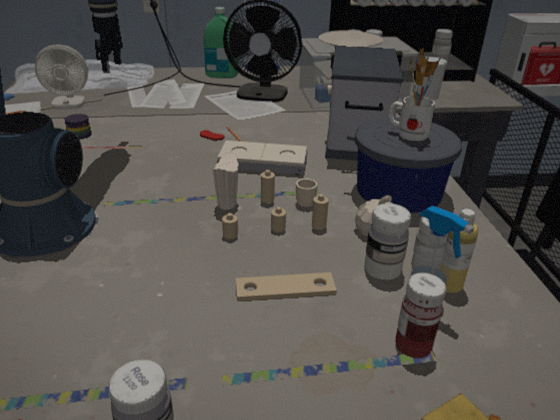

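Top view: hearth centre at (147,205) with sockets (155,172) and (137,236). Tumbler (251,160), tall props (240,204) and (302,152), short props (303,199) and (313,252), vase (243,255), bat holes (396,172) and (399,235). The side view confirms which props are tall.

```bash
cat > h.py <<'E'
from bench import r, read_camera, camera_model
import cv2, numpy as np
from scipy.spatial.transform import Rotation as R
def ray(m,p):
    f=210/np.tan(np.radians(m["fov_y"]/2)); P=np.array(m["pose"])
    d=P[:3,:3]@np.array([(p[0]-m["cx"])/f,-(p[1]-m["cy"])/f,-1]); return P[:3,3],d
def at_z(m,p,z):
    o,d=ray(m,p); return (o+d*(z-o[2])/d[2]).round(1)
def proj(m,X):
    f=210/np.tan(np.radians(m["fov_y"]/2)); P=np.array(m["pose"])
    c=P[:3,:3].T@(np.array(X)-P[:3,3]); return np.array([m["cx"]+f*c[0]/-c[2], m["cy"]-f*c[1]/-c[2]]).round(1)
def rot(): 
    q=r.state()["ee_rot"]; return R.from_quat([q[1],q[2],q[3],q[0]])
def to_tool(X,yaw=None):
    """shift in tool axes (m) for TCP to X (mm); yaw=desired world dir (rad) of tool y, mod pi"""
    s=r.state(); T=rot(); d=T.inv().apply(np.array(X)-s["tcp_pos"])/1000
    out=[d.round(4).tolist()]
    if yaw is not None:
        y=T.apply([0,1,0]); cur=np.arctan2(y[1],y[0]); e=(yaw-cur+np.pi/2)%np.pi-np.pi/2
        xd=np.array([np.cos(cur+e),np.sin(cur+e),0]); zd=np.array([0,0,-1.]); 
        D=R.from_matrix(np.column_stack([np.cross(xd,zd),xd,zd])); out.append((T.inv()*D).as_rotvec().round(4).tolist())
    return out
E
python3 - <<'E'
from h import *
m=camera_model("top"); s=camera_model("side")
for n,p,z in [("sockA",(155,172),44),("sockB",(137,236),44),("tumblerrim",(251,160),62),("T1",(240.5,202),92),("T2",(302,150),92),("S1",(303,197.5),62),("S2",(313,250),62),("vase",(243,254),115),("batA",(396,171.5),12),("batB",(399,235),12)]: print(n,at_z(m,p,z))
print("side")
for n,p,z in [("sockA",(287,152),44),("sockB",(239,149.5),44),("T1",(267.5,173),92),("T2",(320.5,198),92),("batA",(319,282),12),("batB",(251,288),12),("tum",(306,184),62)]: print(n,at_z(s,p,z))
im=cv2.imread("pics/top0.png")
cv2.imwrite("pics/c.png",cv2.resize(im[110:290,90:330],None,fx=3.3,fy=3.3,interpolation=cv2.INTER_CUBIC))
E
```

```text
sockA [648.9 275.8  44. ]
sockB [502.7 314.7  44. ]
tumblerrim [668.6  53.8  62. ]
T1 [569.5  75.9  92. ]
T2 [682.1 -60.6  92. ]
S1 [580.6 -61.8  62. ]
S2 [462.7 -80.9  62. ]
vase [457.3  69.9 115. ]
batA [ 645.3 -289.    12. ]
batB [ 493.7 -288.4   12. ]
side
sockA [651.  284.3  44. ]
sockB [505.7 312.9  44. ]
T1 [567.6  63.9  92. ]
T2 [682.6 -74.2  92. ]
batA [ 643.1 -288.7   12. ]
batB [ 496.7 -294.5   12. ]
tum [669.5  50.   62. ]
```

View pics/c.png

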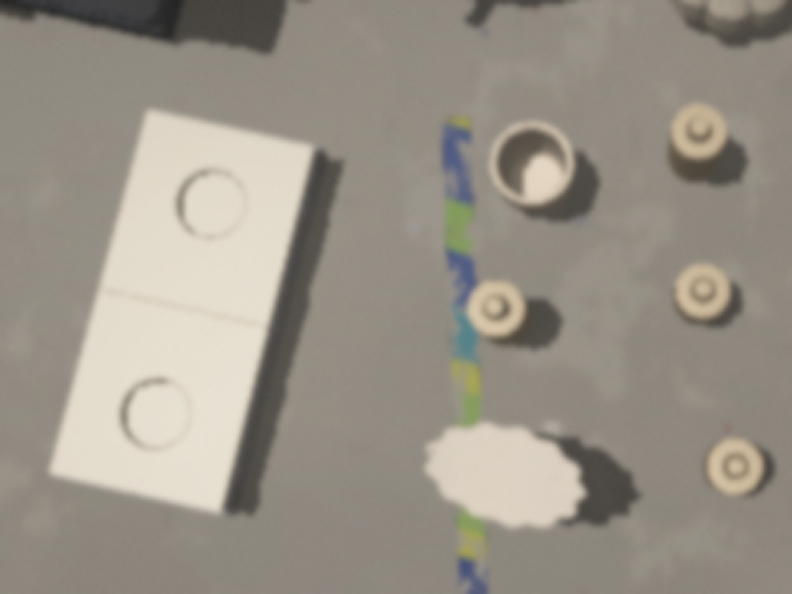

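The crop gives sharper pixels: hearth centre (145.7,204.2), T1 spigot (240.3,203), T2 spigot (301.8,149), tumbler rim (251,160). The hearth is turned about -15°, and the tool yaw already nearly matches it. Next I move over the pieces to refine with the wrist camera.

```bash
python3 -c "
from h import *
print(to_tool([590,60,310],np.radians(75)))"; python3 -m inch --help 2>&1 | head -5
```

```text
[[-0.5589, -0.3263, -0.1186], [-0.0013, 0.0, 0.022]]
invalid input: not JSON, or not a number
```

```bash
python3 -m inch '[{"claw":0.085,"travel":[0,0,-0.05],"delta_rot":[0,0,0]},{"claw":0.085,"travel":[0,0,-0.1],"delta_rot":[0,0,0]},{"claw":0.085,"travel":[-0.559,-0.326,-0.119],"delta_rot":[-0.0013,0,0.022]},{"claw":0.085,"travel":[-0.559,-0.326,-0.119],"delta_rot":[-0.0013,0,0.022]},{"claw":0.085,"travel":[-0.559,-0.326,-0.119],"delta_rot":[-0.0013,0,0.022]},{"claw":0.085,"travel":[-0.559,-0.326,-0.119],"delta_rot":[-0.0013,0,0.022]},{"claw":0.085,"travel":[-0.559,-0.326,-0.119],"delta_rot":[-0.0013,0,0.022]},{"claw":0.085,"travel":[-0.559,-0.326,-0.119],"delta_rot":[-0.0013,0,0.022]},{"claw":0.085,"travel":[-0.559,-0.326,-0.119],"delta_rot":[-0.0013,0,0.022]},{"claw":0.085,"travel":[-0.559,-0.326,-0.119],"delta_rot":[-0.0013,0,0.022]},{"claw":0.085,"travel":[-0.559,-0.326,-0.119],"delta_rot":[-0.0013,0,0.022]},{"claw":0.085,"travel":[-0.559,-0.326,-0.119],"delta_rot":[-0.0013,0,0.022]},{"claw":0.085,"travel":[-0.559,-0.326,-0.119],"delta_rot":[-0.0013,0,0.022]},{"claw":0.085,"travel":[-0.559,-0.326,-0.119],"delta_rot":[-0.0013,0,0.022]},{"claw":0.085,"travel":[-0.559,-0.326,-0.119],"delta_rot":[-0.0013,0,0.022]},{"claw":0.085,"travel":[-0.559,-0.326,-0.119],"delta_rot":[-0.0013,0,0.022]},{"claw":0.085,"travel":[-0.559,-0.326,-0.119],"delta_rot":[-0.0013,0,0.022]},{"claw":0.085,"travel":[-0.559,-0.326,-0.119],"delta_rot":[-0.0013,0,0.022]}]' 40
python3 - <<'E'
from h import *
m=camera_model("wrist"); im=read_camera("wrist")
import pickle; pickle.dump(m,open("w1.pkl","wb"))
cv2.imwrite("pics/w1.png",cv2.resize(im[...,::-1],(800,600),interpolation=cv2.INTER_CUBIC))
print(m["pose"].round(2).tolist(), proj(m,r.state()["tcp_pos"]))
E
```

```text
t: 1.9
tcp_pos: [589.7, 60.9, 310.3]
ee_rot: [-0.0, 0.13, 0.991, 0.001]
contact_force: [0.8, 0.2, 0.1]
finger_gap: 0.99
grasp_force: 0.0
[[0.26, -0.92, -0.29, 516.53], [0.97, 0.25, 0.08, 80.17], [0.0, -0.3, 0.95, 493.27], [0.0, 0.0, 0.0, 1.0]] [280.7 238.3]
```

View pics/w1.png

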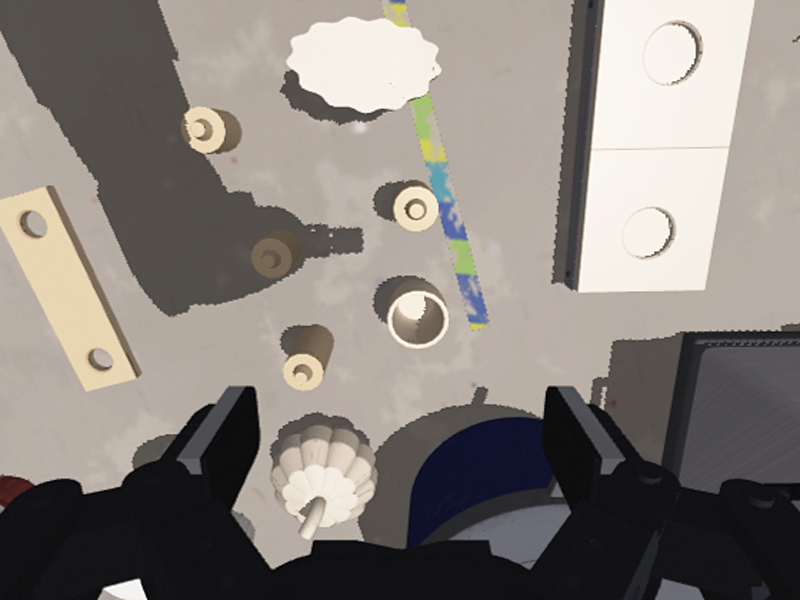

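Wrist view (800x600 scale): T1 spigot (417,209), T2 spigot (302,375), tumbler rim (418,319), sockets (673,52) and (649,233), vase rim (363,64), bat holes (33,223) and (101,358).

```bash
python3 - <<'E'
from h import *
import pickle; m=pickle.load(open("w1.pkl","rb")); t=camera_model("top")
s=.7
for n,p,z,q in [("sockA",(649,233),44,(153.9,171.5)),("sockB",(673,52),44,(137.3,235.5)),("tum",(418,319),62,(251.2,160)),("T1tip",(417,209),92,(240.3,203)),("T1disk",(415.5,208.5),80,(240.3,203)),("T2tip",(302,375),92,(301.8,149.1)),("T2disk",(303,371),80,(301.8,150)),("batA",(101,358),12,(396,171.5)),("batB",(33,223),12,(399,235)),("vase",(363,64),118,(243,254)),("S1",(274,259),62,(303,198)),("S2",(202,129),62,(313,251))]:
    print(n,at_z(m,(np.array(p)+.5)*s-.5,z),at_z(t,q,z))
E
```

```text
sockA [651.9 281.4  44. ] [650.1 278.3  44. ]
sockB [505.4 317.4  44. ] [503.9 314.   44. ]
tum [672.   56.3  62. ] [668.6  53.4  62. ]
T1tip [569.3  80.6  92. ] [567.3  76.4  92. ]
T1disk [570.2  79.5  80. ] [568.8  77.5  80. ]
T2tip [686.2 -56.1  92. ] [684.2 -60.2  92. ]
T2disk [687.6 -58.   80. ] [685.1 -60.9  80. ]
batA [ 645.6 -283.8   12. ] [ 645.3 -289.    12. ]
batB [ 496.2 -285.5   12. ] [ 493.7 -288.4   12. ]
vase [459.3  69.  118. ] [457.3  69.6 118. ]
S1 [583.3 -54.3  62. ] [579.4 -61.8  62. ]
S2 [463.6 -75.3  62. ] [460.5 -80.8  62. ]
```

```bash
python3 -c "
from h import *
print(to_tool([671.5,56,140],np.radians(76.2)),to_tool([671.5,56,24],np.radians(76.2)))"
```

```text
[[-0.0806, 0.0158, 0.1707], [0.0013, -0.0002, -0.02]] [[-0.0806, 0.0157, 0.2867], [0.0013, -0.0002, -0.02]]
```

```bash
python3 -m inch '[{"claw":0.085,"travel":[-0.0806,0.0158,0.05],"delta_rot":[0.0013,0,-0.02]},{"claw":0.085,"travel":[-0.0806,0.0158,0.1],"delta_rot":[0.0013,0,-0.02]},{"claw":0.085,"travel":[-0.0806,0.0158,0.15],"delta_rot":[0.0013,0,-0.02]},{"claw":0.085,"travel":[-0.0806,0.0158,0.18],"delta_rot":[0.0013,0,-0.02]},{"claw":0.085,"travel":[-0.0806,0.0158,0.18],"delta_rot":[0.0013,0,-0.02]},{"claw":0.085,"travel":[-0.0806,0.0158,0.18],"delta_rot":[0.0013,0,-0.02]}]'
python3 - <<'E'
from h import *
m=camera_model("wrist"); im=read_camera("wrist")
im=im[...,::-1].copy()
for z in (62,):
  a=proj(m,[671.5,56,62]); cv2.circle(im,tuple(int(v) for v in a),2,(0,0,255),-1); print(a)
cv2.imwrite("pics/w2.png",im)
E
```

```text
t: 2.55
tcp_pos: [670.7, 56.0, 129.9]
ee_rot: [-0.002, 0.12, 0.993, -0.0]
contact_force: [1.1, 0.3, 1.3]
finger_gap: 0.997
grasp_force: 0.0
[280.5 205.3]
```

View pics/w2.png

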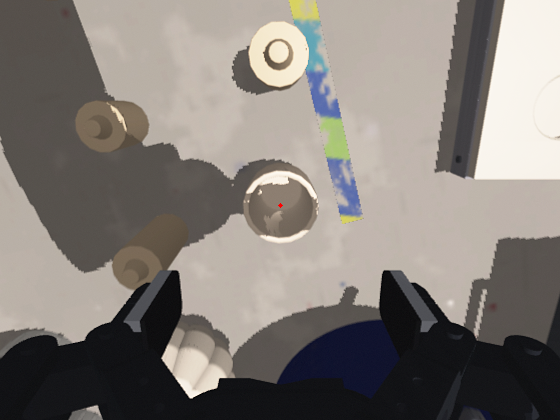

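The tumbler rim is centred at (281,207), on the predicted point and midway between the fingers. Descend, grip, lift.

```bash
python3 -m inch '[{"claw":0.085,"travel":[0,0,0.045],"delta_rot":[0,0,0]},{"claw":0.085,"travel":[0,0,0.085],"delta_rot":[0,0,0]},{"claw":0.085,"travel":[0,0,0.106],"delta_rot":[0,0,0]},{"claw":0.085,"travel":[0,0,0.106],"delta_rot":[0,0,0]},{"claw":0.05,"travel":[0,0,0.106],"delta_rot":[0,0,0]},{"claw":0.05,"travel":[0,0,0.106],"delta_rot":[0,0,0]},{"claw":0.05,"travel":[0,0,0.106],"delta_rot":[0,0,0]},{"claw":0.05,"travel":[0,0,0.106],"delta_rot":[0,0,0]},{"claw":0.05,"travel":[0,0,0.106],"delta_rot":[0,0,0]}]' 30; python3 -c "
from h import *
print(to_tool([578.5,299.4,140],np.radians(76.2)))"
```

```text
t: 3.5
tcp_pos: [672.6, 55.1, 25.3]
ee_rot: [0.0, 0.121, 0.993, 0.0]
contact_force: [1.0, 0.3, 0.3]
finger_gap: 0.586
grasp_force: 0.0
[[0.1498, 0.2147, -0.1148], [0.0002, 0.0009, -0.001]]
```

```bash
python3 -m inch '[{"claw":0.03,"travel":[0,0,0],"delta_rot":[0,0,0]},{"claw":0.03,"travel":[0,0,0],"delta_rot":[0,0,0]},{"claw":0.03,"travel":[0,0,0],"delta_rot":[0,0,0]},{"claw":0.03,"travel":[0,0,0],"delta_rot":[0,0,0]},{"claw":0.03,"travel":[0,0,0],"delta_rot":[0,0,0]}]' 30; python3 - <<'E'
from h import *
im=read_camera("wrist"); cv2.imwrite("pics/w3.png",im[...,::-1])
E
```

```text
t: 4.0
tcp_pos: [672.2, 55.1, 24.4]
ee_rot: [-0.0, 0.121, 0.993, -0.0]
contact_force: [0.6, 0.3, -0.9]
finger_gap: 0.35
grasp_force: 0.0
```

View pics/w3.png

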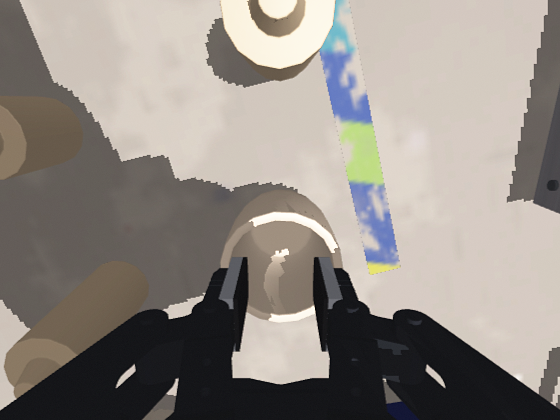

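The fingers shut to 30 mm without touching the tumbler, and in the picture they cross above its rim. The visible tips look about 40 mm short of the reported TCP, so I'll check from the side.

```bash
python3 - <<'E'
from h import *
m=camera_model("side"); im=read_camera("side")[...,::-1].copy()
p=r.state()["tcp_pos"]; a=proj(m,p); b=proj(m,p+[0,0,38]); print(a,b)
u,v=int(a[0]),int(a[1]); c=cv2.resize(im[v-90:v+40,u-85:u+85],None,fx=4,fy=4,interpolation=cv2.INTER_CUBIC)
for q in (a,b): cv2.circle(c,(int((q[0]-u+85)*4),int((q[1]-v+90)*4)),3,(0,0,255),-1)
cv2.imwrite("pics/s1.png",c)
E
```

```text
[306.  195.1] [306.7 182.9]
```

View pics/s1.png

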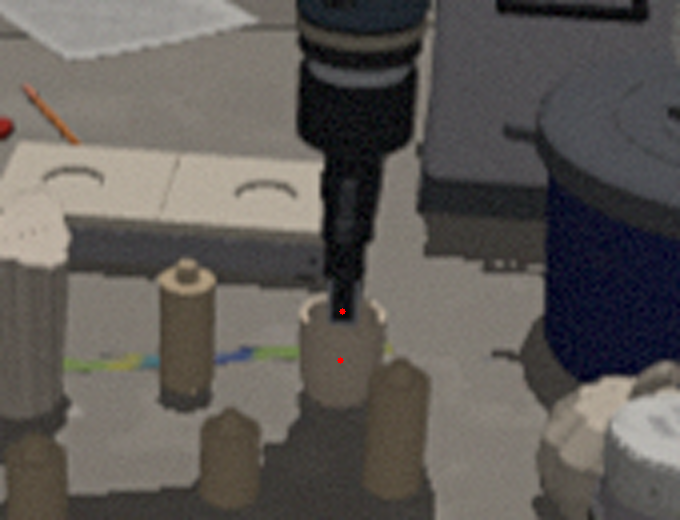

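The side view confirms it: the fingertips sit at rim height, about 35–40 mm above the reported TCP (lower red dot). I'll open and go deeper, watching the force.

```bash
python3 -c "
from h import r; print(r.grip_point_offset)"; python3 -m inch '[{"claw":0.085,"travel":[0,0,0],"delta_rot":[0,0,0]},{"claw":0.085,"travel":[0,0,0],"delta_rot":[0,0,0]},{"claw":0.085,"travel":[0,0,0],"delta_rot":[0,0,0]},{"claw":0.085,"travel":[0,0,0],"delta_rot":[0,0,0]},{"claw":0.085,"travel":[0,0,0],"delta_rot":[0,0,0]},{"claw":0.085,"travel":[0,0,0],"delta_rot":[0,0,0]},{"claw":0.085,"travel":[0,0,0.01],"delta_rot":[0,0,0]},{"claw":0.085,"travel":[0,0,0.02],"delta_rot":[0,0,0]}]'; python3 -m inch '[{"claw":0.085,"travel":[0,0,0.01],"delta_rot":[0,0,0]},{"claw":0.085,"travel":[0,0,0.02],"delta_rot":[0,0,0]},{"claw":0.085,"travel":[0,0,0.02],"delta_rot":[0,0,0]}]'
```

```text
18.700000000000003
t: 4.9
tcp_pos: [672.3, 55.1, 3.9]
ee_rot: [0.0, 0.121, 0.993, -0.0]
contact_force: [0.5, -0.1, 0.2]
finger_gap: 0.995
grasp_force: 0.0
t: 5.2
tcp_pos: [670.8, 55.0, -17.7]
ee_rot: [-0.002, 0.121, 0.993, -0.0]
contact_force: [-0.5, 0.6, -0.2]
finger_gap: 0.995
grasp_force: 0.0
```

```bash
python3 -m inch '[{"claw":0.045,"travel":[0,0,0],"delta_rot":[0,0,0]},{"claw":0.045,"travel":[0,0,0],"delta_rot":[0,0,0]},{"claw":0.045,"travel":[0,0,0],"delta_rot":[0,0,0]},{"claw":0.045,"travel":[0,0,0],"delta_rot":[0,0,0]},{"claw":0.045,"travel":[0,0,0],"delta_rot":[0,0,0]},{"claw":0.045,"travel":[0,0,0],"delta_rot":[0,0,0]}]' 25;  python3 -c "
from h import *
print(to_tool([578.5,299.4,70],np.radians(76.2)))"
```

```text
t: 5.8
tcp_pos: [672.7, 55.2, -14.9]
ee_rot: [0.001, 0.121, 0.993, 0.0]
contact_force: [0.5, 1.3, 3.6]
finger_gap: 0.66
grasp_force: 27.2
[[0.1498, 0.2146, -0.085], [0.0003, 0.001, -0.0009]]
```

```bash
python3 -m inch '[{"claw":0.045,"travel":[0,0,-0.04],"delta_rot":[0,0,0]},{"claw":0.045,"travel":[0,0,-0.08],"delta_rot":[0,0,0]},{"claw":0.045,"travel":[0.03,0.04,-0.12],"delta_rot":[0,0,0]},{"claw":0.045,"travel":[0.06,0.08,-0.12],"delta_rot":[0,0,0]},{"claw":0.045,"travel":[0.09,0.12,-0.12],"delta_rot":[0,0,0]},{"claw":0.045,"travel":[0.12,0.16,-0.12],"delta_rot":[0,0,0]},{"claw":0.045,"travel":[0.14,0.2,-0.12],"delta_rot":[0,0,0]},{"claw":0.045,"travel":[0.149,0.214,-0.12],"delta_rot":[0,0,0]},{"claw":0.045,"travel":[0.149,0.214,-0.12],"delta_rot":[0,0,0]},{"claw":0.045,"travel":[0.149,0.214,-0.12],"delta_rot":[0,0,0]}]';  python3 - <<'E'
from h import *
import pickle
m=camera_model("wrist"); im=read_camera("wrist"); pickle.dump(m,open("w4.pkl","wb"))
cv2.imwrite("pics/w4.png",im[...,::-1]); print([proj(m,p) for p in ([578.5,299.4,44],[651.9,281.4,44],[505.4,317.4,44])])
E
```

```text
t: 6.8
tcp_pos: [578.3, 298.7, 104.1]
ee_rot: [-0.0, 0.12, 0.993, -0.0]
contact_force: [0.2, 0.6, -1.7]
finger_gap: 0.656
grasp_force: 27.7
[array([281.2, 207.2]), array([281. , 296.8]), array([281.5, 100.5])]
```

View pics/w4.png

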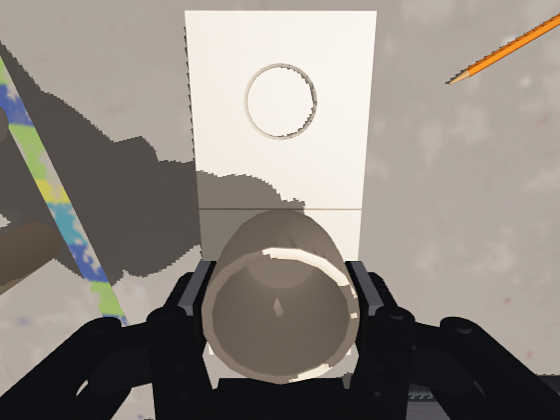

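The tumbler is held centred over the hearth. Socket B is at (281,101) and the centre line at row 209, both matching prediction. Lower and release.

```bash
python3 -m inch '[{"claw":0.045,"travel":[0,0,0.04],"delta_rot":[0,0,0]},{"claw":0.045,"travel":[0,0,0.065],"delta_rot":[0,0,0]},{"claw":0.045,"travel":[0,0,0.072],"delta_rot":[0,0,0]},{"claw":0.045,"travel":[0,0,0.075],"delta_rot":[0,0,0]},{"claw":0.045,"travel":[0,0,0.076],"delta_rot":[0,0,0]},{"claw":0.045,"travel":[0,0,0.076],"delta_rot":[0,0,0]}]'; python3 -m inch '[{"claw":0.085,"travel":[0,0,0],"delta_rot":[0,0,0]},{"claw":0.085,"travel":[0,0,0],"delta_rot":[0,0,0]},{"claw":0.085,"travel":[0,0,0],"delta_rot":[0,0,0]},{"claw":0.085,"travel":[0,0,0],"delta_rot":[0,0,0]},{"claw":0.085,"travel":[0,0,-0.03],"delta_rot":[0,0,0]},{"claw":0.085,"travel":[0,0,-0.07],"delta_rot":[0,0,0]},{"claw":0.085,"travel":[0,0,-0.11],"delta_rot":[0,0,0]}]';python3 -c "
from h import *
print(to_tool([570,80,140],np.radians(76.2)))"
```

```text
t: 7.45
tcp_pos: [579.8, 298.7, 29.8]
ee_rot: [0.001, 0.121, 0.993, 0.001]
contact_force: [-0.2, -0.7, -1.1]
finger_gap: 0.658
grasp_force: 27.7
t: 8.15
tcp_pos: [578.3, 298.4, 139.4]
ee_rot: [-0.001, 0.121, 0.993, -0.0]
contact_force: [0.2, 0.7, -0.6]
finger_gap: 0.997
grasp_force: 0.0
[[-0.0442, -0.214, -0.0004], [-0.0009, -0.0009, -0.0009]]
```

```bash
python3 -m inch '[{"claw":0.085,"travel":[-0.01,-0.045,0],"delta_rot":[0,0,0]},{"claw":0.085,"travel":[-0.02,-0.09,0],"delta_rot":[0,0,0]},{"claw":0.085,"travel":[-0.03,-0.135,0],"delta_rot":[0,0,0]},{"claw":0.085,"travel":[-0.04,-0.18,0],"delta_rot":[0,0,0]},{"claw":0.085,"travel":[-0.0442,-0.214,0],"delta_rot":[0,0,0]},{"claw":0.085,"travel":[-0.0442,-0.214,0],"delta_rot":[0,0,0]},{"claw":0.085,"travel":[-0.0442,-0.214,0],"delta_rot":[0,0,0]}]';  python3 - <<'E'
from h import *
import pickle
m=camera_model("wrist"); im=read_camera("wrist"); pickle.dump(m,open("w5.pkl","wb"))
cv2.imwrite("pics/w5.png",im[...,::-1]); print(proj(m,[570,80,92]),r.state()["tcp_pos"])
E
```

```text
t: 8.85
tcp_pos: [570.6, 79.6, 138.8]
ee_rot: [0.0, 0.122, 0.993, 0.0]
contact_force: [-0.7, -0.3, -1.1]
finger_gap: 0.996
grasp_force: 0.0
[280.5 211.8] [570.7095808   80.40541344 138.71999751]
```

View pics/w5.png

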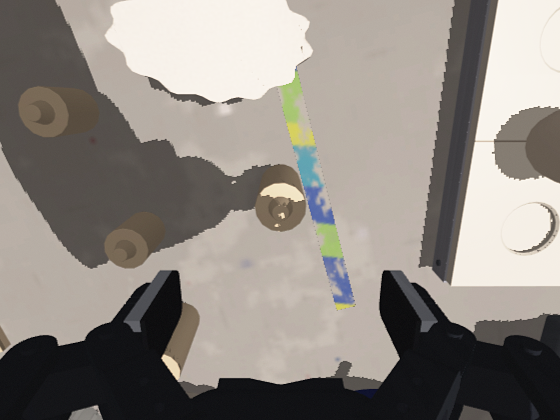

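T1's spigot is at about (280,209) against a predicted row of 212, roughly 1–2 mm nearer. Correct, descend, and grip.

```bash
python3 -m inch '[{"claw":0.085,"travel":[0.0012,0,0.04],"delta_rot":[0,0,0]},{"claw":0.085,"travel":[0.0012,0,0.08],"delta_rot":[0,0,0]},{"claw":0.085,"travel":[0.0012,0,0.12],"delta_rot":[0,0,0]},{"claw":0.085,"travel":[0.0012,0,0.14],"delta_rot":[0,0,0]},{"claw":0.085,"travel":[0.0012,0,0.14],"delta_rot":[0,0,0]},{"claw":0.03,"travel":[0.0012,0,0.14],"delta_rot":[0,0,0]},{"claw":0.03,"travel":[0.0012,0,0.14],"delta_rot":[0,0,0]},{"claw":0.03,"travel":[0.0012,0,0.14],"delta_rot":[0,0,0]},{"claw":0.03,"travel":[0.0012,0,0.14],"delta_rot":[0,0,0]},{"claw":0.03,"travel":[0.0012,0,0.14],"delta_rot":[0,0,0]},{"claw":0.03,"travel":[0.0012,0,0.14],"delta_rot":[0,0,0]},{"claw":0.03,"travel":[0.0012,0,0.14],"delta_rot":[0,0,0]},{"claw":0.03,"travel":[0.0012,0,0.14],"delta_rot":[0,0,0]}]' 40; python3 -c "
from h import *
print(to_tool([505,317.2,140],np.radians(76.2)),to_tool([505,317.2,140])[0])"
```

```text
t: 10.2
tcp_pos: [570.5, 80.9, -0.0]
ee_rot: [0.001, 0.121, 0.993, 0.001]
contact_force: [-0.4, 0.7, 6.9]
finger_gap: 0.439
grasp_force: 39.4
[[0.1199, 0.214, -0.14], [0.0015, 0.0025, -0.001]] [0.1199, 0.214, -0.14]
```

```bash
python3 -m inch '[{"claw":0.03,"travel":[0,0,-0.045],"delta_rot":[0,0,0]},{"claw":0.03,"travel":[0,0,-0.09],"delta_rot":[0,0,0]},{"claw":0.03,"travel":[0,0,-0.13],"delta_rot":[0,0,0]},{"claw":0.03,"travel":[0.02,0.04,-0.13],"delta_rot":[0,0,0]},{"claw":0.03,"travel":[0.04,0.08,-0.13],"delta_rot":[0,0,0]},{"claw":0.03,"travel":[0.06,0.12,-0.13],"delta_rot":[0,0,0]},{"claw":0.03,"travel":[0.08,0.16,-0.13],"delta_rot":[0,0,0]},{"claw":0.03,"travel":[0.1,0.195,-0.13],"delta_rot":[0,0,0]},{"claw":0.03,"travel":[0.1185,0.214,-0.13],"delta_rot":[0,0,0]},{"claw":0.03,"travel":[0.1185,0.214,-0.13],"delta_rot":[0,0,0]},{"claw":0.03,"travel":[0.1185,0.214,-0.09],"delta_rot":[0,0,0]},{"claw":0.03,"travel":[0.1185,0.214,-0.06],"delta_rot":[0,0,0]},{"claw":0.03,"travel":[0.1185,0.214,-0.05],"delta_rot":[0,0,0]},{"claw":0.03,"travel":[0.1185,0.214,-0.05],"delta_rot":[0,0,0]},{"claw":0.03,"travel":[0.1185,0.214,-0.05],"delta_rot":[0,0,0]}]'; python3 - <<'E'
from h import *
m=camera_model("wrist"); im=read_camera("wrist"); s=camera_model("side"); i2=read_camera("side")
a=proj(s,[505,317,60]); u,v=int(a[0]),int(a[1])
c=cv2.resize(i2[v-60:v+40,u-50:u+83],(559,420),interpolation=cv2.INTER_CUBIC)
o=np.hstack([cv2.resize(im[...,::-1],(400,300)),cv2.resize(c[...,::-1],(400,300))]); cv2.imwrite("pics/w6.png",o)
E
```

```text
t: 11.7
tcp_pos: [506.4, 316.6, 49.8]
ee_rot: [0.001, 0.121, 0.993, 0.0]
contact_force: [-0.4, -0.4, -1.1]
finger_gap: 0.434
grasp_force: 40.9
```

View pics/w6.png

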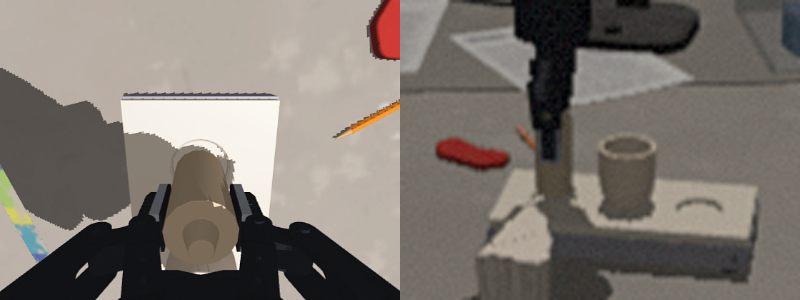

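The prop is over socket B, the tumbler stands midway, and the rear socket rim is visible at (200,138). Insert.

```bash
python3 -m inch '[{"claw":0.03,"travel":[0,0,0.005],"delta_rot":[0,0,0]},{"claw":0.03,"travel":[0,0,0.009],"delta_rot":[0,0,0]},{"claw":0.03,"travel":[0,0,0.009],"delta_rot":[0,0,0]},{"claw":0.03,"travel":[0,0,0.009],"delta_rot":[0,0,0]}]'; python3 -m inch '[{"claw":0.03,"travel":[0,0,0.002],"delta_rot":[0,0,0]},{"claw":0.03,"travel":[0,0,0.003],"delta_rot":[0,0,0]},{"claw":0.03,"travel":[0,0,0.003],"delta_rot":[0,0,0]}]'
```

```text
t: 12.2
tcp_pos: [505.4, 316.6, 39.4]
ee_rot: [-0.0, 0.121, 0.993, -0.0]
contact_force: [-0.6, 0.4, -1.3]
finger_gap: 0.434
grasp_force: 40.9
t: 12.5
tcp_pos: [505.9, 316.8, 38.0]
ee_rot: [0.001, 0.121, 0.993, 0.0]
contact_force: [-3.3, -1.6, 11.7]
finger_gap: 0.443
grasp_force: 42.0
```

```bash
python3 -m inch '[{"claw":0.085,"travel":[0,0,0],"delta_rot":[0,0,0]},{"claw":0.085,"travel":[0,0,0],"delta_rot":[0,0,0]},{"claw":0.085,"travel":[0,0,0],"delta_rot":[0,0,0]},{"claw":0.085,"travel":[0,0,0],"delta_rot":[0,0,0]},{"claw":0.085,"travel":[0,0,0],"delta_rot":[0,0,0]},{"claw":0.085,"travel":[0,0,-0.045],"delta_rot":[0,0,0]},{"claw":0.085,"travel":[0,0,-0.09],"delta_rot":[0,0,0]},{"claw":0.085,"travel":[0,0,-0.12],"delta_rot":[0,0,0]},{"claw":0.085,"travel":[0,0,-0.12],"delta_rot":[0,0,0]}]';python3 -c "
from h import *
print(to_tool([686.5,-57,140],np.radians(76.2)))"
```

```text
t: 13.4
tcp_pos: [507.6, 318.0, 161.2]
ee_rot: [0.003, 0.121, 0.993, 0.002]
contact_force: [-0.3, 0.9, 0.9]
finger_gap: 0.998
grasp_force: 0.0
[[-0.2633, -0.3213, 0.0209], [0.0052, 0.0052, -0.001]]
```

```bash
python3 -m inch '[{"claw":0.085,"travel":[-0.03,-0.035,0],"delta_rot":[0,0,0]},{"claw":0.085,"travel":[-0.06,-0.07,0],"delta_rot":[0,0,0]},{"claw":0.085,"travel":[-0.09,-0.105,0],"delta_rot":[0,0,0]},{"claw":0.085,"travel":[-0.12,-0.14,0.01],"delta_rot":[0,0,0]},{"claw":0.085,"travel":[-0.15,-0.18,0.02],"delta_rot":[0,0,0]},{"claw":0.085,"travel":[-0.18,-0.215,0.02],"delta_rot":[0,0,0]},{"claw":0.085,"travel":[-0.21,-0.25,0.02],"delta_rot":[0,0,0]},{"claw":0.085,"travel":[-0.24,-0.285,0.02],"delta_rot":[0,0,0]},{"claw":0.085,"travel":[-0.2658,-0.3192,0.02],"delta_rot":[0,0,0]},{"claw":0.085,"travel":[-0.2658,-0.3192,0.02],"delta_rot":[0,0,0]},{"claw":0.085,"travel":[-0.2658,-0.3192,0.02],"delta_rot":[0,0,0]},{"claw":0.085,"travel":[-0.2658,-0.3192,0.02],"delta_rot":[0,0,0]}]';  python3 - <<'E'
from h import *
import pickle
m=camera_model("wrist"); im=read_camera("wrist"); pickle.dump(m,open("w7.pkl","wb"))
cv2.imwrite("pics/w7.png",im[...,::-1]); print(proj(m,[686.5,-57,92]),r.state()["tcp_pos"])
E
```

```text
t: 14.6
tcp_pos: [686.6, -56.3, 135.9]
ee_rot: [-0.001, 0.12, 0.993, 0.0]
contact_force: [-0.4, 1.2, -0.9]
finger_gap: 0.997
grasp_force: 0.0
[279.1 214.3] [686.64641037 -55.83407744 136.18405034]
```

View pics/w7.png

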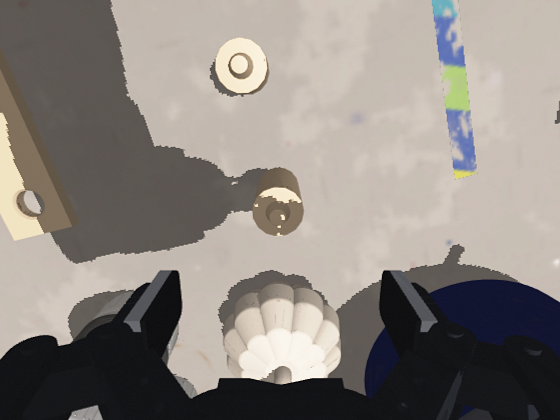

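T2's spigot is at (279,214), as predicted. Descend and grip.

```bash
python3 -m inch '[{"claw":0.085,"travel":[0,0,0.04],"delta_rot":[0,0,0]},{"claw":0.085,"travel":[0,0,0.08],"delta_rot":[0,0,0]},{"claw":0.085,"travel":[0,0,0.12],"delta_rot":[0,0,0]},{"claw":0.085,"travel":[0,0,0.136],"delta_rot":[0,0,0]},{"claw":0.085,"travel":[0,0,0.136],"delta_rot":[0,0,0]},{"claw":0.03,"travel":[0,0,0.136],"delta_rot":[0,0,0]},{"claw":0.03,"travel":[0,0,0.136],"delta_rot":[0,0,0]},{"claw":0.03,"travel":[0,0,0.136],"delta_rot":[0,0,0]},{"claw":0.03,"travel":[0,0,0.136],"delta_rot":[0,0,0]},{"claw":0.03,"travel":[0,0,0.136],"delta_rot":[0,0,0]},{"claw":0.03,"travel":[0,0,0.136],"delta_rot":[0,0,0]},{"claw":0.03,"travel":[0,0,0.136],"delta_rot":[0,0,0]},{"claw":0.03,"travel":[0,0,0.136],"delta_rot":[0,0,0]}]' 40
```

```text
t: 15.95
tcp_pos: [688.3, -56.9, 2.2]
ee_rot: [0.001, 0.121, 0.993, 0.0]
contact_force: [-0.2, 0.8, 6.4]
finger_gap: 0.433
grasp_force: 39.5
```

```bash
python3 - <<'E'
from h import *
import pickle
m=pickle.load(open("w1.pkl","rb")); t=camera_model("top")
for z in (0,100,150,200): print(z,at_z(m,(478,233),z),at_z(m,(427,238),z),at_z(t,(141,117),z),at_z(t,(5,88),z),at_z(t,(160,40),z))
E
python3 -m inch '[{"claw":0.03,"travel":[0,0,-0.045],"delta_rot":[0,0,0]},{"claw":0.03,"travel":[0,0,-0.09],"delta_rot":[0,0,0]},{"claw":0.03,"travel":[0,0,-0.13],"delta_rot":[0,0,0]},{"claw":0.03,"travel":[0,0,-0.13],"delta_rot":[0,0,0]}]'
```

```text
0 [783.7 324.6   0. ] [771.7 247.6   0. ] [794.6 324.3   0. ] [873.8 657.5   0. ] [991.4 280.1   0. ]
100 [729.5 275.  100. ] [720.  213.7 100. ] [760.7 291.2 100. ] [831.9 590.7 100. ] [937.6 251.4 100. ]
150 [702.5 250.2 150. ] [694.1 196.7 150. ] [743.7 274.7 150. ] [811.  557.4 150. ] [910.7 237.1 150. ]
200 [675.4 225.5 200. ] [668.2 179.7 200. ] [726.8 258.1 200. ] [790. 524. 200.] [883.8 222.8 200. ]
t: 16.35
tcp_pos: [690.3, -57.3, 137.6]
ee_rot: [0.005, 0.121, 0.993, 0.0]
contact_force: [1.0, -0.1, -1.0]
finger_gap: 0.436
grasp_force: 40.9
```

```bash
python3 -m inch '[{"claw":0.03,"travel":[0.02,0.045,0],"delta_rot":[0,0,0]},{"claw":0.03,"travel":[0.04,0.09,0],"delta_rot":[0,0,0]},{"claw":0.03,"travel":[0.06,0.135,0],"delta_rot":[0,0,0]},{"claw":0.03,"travel":[0.08,0.18,0],"delta_rot":[0,0,0]},{"claw":0.03,"travel":[0.1,0.225,0],"delta_rot":[0,0,0]},{"claw":0.03,"travel":[0.11,0.27,0],"delta_rot":[0,0,0]},{"claw":0.03,"travel":[0.1153,0.3,0],"delta_rot":[0,0,0]},{"claw":0.03,"travel":[0.1153,0.3192,0],"delta_rot":[0,0,0]},{"claw":0.03,"travel":[0.1153,0.3192,0.04],"delta_rot":[0,0,0]},{"claw":0.03,"travel":[0.1153,0.3192,0.07],"delta_rot":[0,0,0]},{"claw":0.03,"travel":[0.1153,0.3192,0.08],"delta_rot":[0,0,0]},{"claw":0.03,"travel":[0.1153,0.3192,0.08],"delta_rot":[0,0,0]},{"claw":0.03,"travel":[0.1153,0.3192,0.089],"delta_rot":[0,0,0]},{"claw":0.03,"travel":[0.1153,0.3192,0.089],"delta_rot":[0,0,0]},{"claw":0.03,"travel":[0.1153,0.3192,0.089],"delta_rot":[0,0,0]}]'
```

```text
t: 17.85
tcp_pos: [652.2, 280.6, 42.5]
ee_rot: [0.001, 0.121, 0.993, 0.0]
contact_force: [1.2, 0.7, -1.4]
finger_gap: 0.437
grasp_force: 40.9
```

```bash
python3 -m inch '[{"claw":0.03,"travel":[0,0,0.002],"delta_rot":[0,0,0]},{"claw":0.03,"travel":[0,0,0.003],"delta_rot":[0,0,0]},{"claw":0.03,"travel":[0,0,0.003],"delta_rot":[0,0,0]}]'
```

```text
t: 18.15
tcp_pos: [652.5, 280.8, 40.3]
ee_rot: [0.001, 0.121, 0.993, 0.001]
contact_force: [-0.8, -1.0, 6.7]
finger_gap: 0.435
grasp_force: 41.5
```

```bash
python3 -m inch '[{"claw":0.085,"travel":[0,0,0],"delta_rot":[0,0,0]},{"claw":0.085,"travel":[0,0,0],"delta_rot":[0,0,0]},{"claw":0.085,"travel":[0,0,0],"delta_rot":[0,0,0]},{"claw":0.085,"travel":[0,0,0],"delta_rot":[0,0,0]},{"claw":0.085,"travel":[0,0,0],"delta_rot":[0,0,0]},{"claw":0.085,"travel":[0,0,-0.045],"delta_rot":[0,0,0]},{"claw":0.085,"travel":[0,0,-0.09],"delta_rot":[0,0,0]},{"claw":0.085,"travel":[0,0,-0.13],"delta_rot":[0,0,0]},{"claw":0.085,"travel":[0.04,-0.02,-0.16],"delta_rot":[0,0,0]},{"claw":0.085,"travel":[0.08,-0.06,-0.19],"delta_rot":[0,0,0]},{"claw":0.085,"travel":[0.11,-0.1,-0.21],"delta_rot":[0,0,0]},{"claw":0.085,"travel":[0.14,-0.13,-0.23],"delta_rot":[0,0,0]},{"claw":0.085,"travel":[0.14,-0.13,-0.23],"delta_rot":[0,0,0]},{"claw":0.085,"travel":[0.14,-0.13,-0.23],"delta_rot":[0,0,0]}]';  python3 - <<'E'
from h import *
import pickle
m=camera_model("wrist"); im=read_camera("wrist"); pickle.dump(m,open("w8.pkl","wb"))
cv2.imwrite("pics/w8.png",im[...,::-1]); 
for z,X in ((44,[651.9,281.4]),(44,[505.4,317.4]),(118,[651.9,281.4]),(118,[505.4,317.4]),(130,[651.9,281.4]),(130,[505.4,317.4]),(106,[578.6,299.4]),(118,[459,69])): print(X,z,proj(m,X+[z]))
E
```

```text
t: 19.55
tcp_pos: [483.9, 187.3, 270.8]
ee_rot: [0.002, 0.121, 0.993, 0.001]
contact_force: [0.5, 0.1, 0.4]
finger_gap: 0.996
grasp_force: 0.0
[651.9, 281.4] 44 [379.1 270.4]
[505.4, 317.4] 44 [390.1 156.7]
[651.9, 281.4] 118 [397.3 301.8]
[505.4, 317.4] 118 [413.  168.8]
[651.9, 281.4] 130 [400.9 308. ]
[505.4, 317.4] 130 [417.7 171.2]
[578.6, 299.4] 106 [400.8 235.1]
[459, 69] 118 [158.9 183.1]
```

View pics/w8.png

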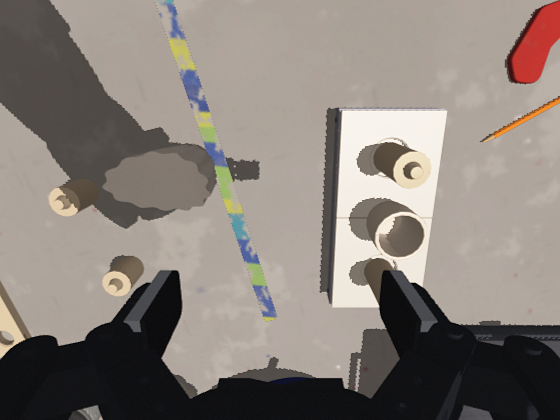

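T1 sits in socket B (spigot at (417,171), predicted (418,171)), and the tumbler rim at (399,234) is central. Prop A's spigot is hidden behind the finger, but its contact height showed it seated. Now the bat.

```bash
python3 - <<'E'
from h import *
import pickle
m=pickle.load(open("w7.pkl","rb")); print(at_z(m,(31,203),12))
print(to_tool([555,-285,240],np.radians(90.3)))
E
```

```text
[ 646.6 -284.9   12. ]
[[-0.1814, -0.4424, 0.0292], [0.0011, 0.0022, -0.2474]]
```

```bash
python3 -m inch '[{"claw":0.07,"travel":[-0.018,-0.044,0],"delta_rot":[0,0,-0.02]},{"claw":0.07,"travel":[-0.036,-0.088,0],"delta_rot":[0,0,-0.05]},{"claw":0.07,"travel":[-0.054,-0.132,0],"delta_rot":[0,0,-0.1]},{"claw":0.07,"travel":[-0.072,-0.176,0],"delta_rot":[0,0,-0.15]},{"claw":0.07,"travel":[-0.09,-0.22,0],"delta_rot":[0,0,-0.2]},{"claw":0.07,"travel":[-0.108,-0.265,0.01],"delta_rot":[0,0,-0.247]},{"claw":0.07,"travel":[-0.126,-0.31,0.02],"delta_rot":[0,0,-0.247]},{"claw":0.07,"travel":[-0.145,-0.355,0.03],"delta_rot":[0,0,-0.247]},{"claw":0.07,"travel":[-0.163,-0.4,0.03],"delta_rot":[0,0,-0.247]},{"claw":0.07,"travel":[-0.1814,-0.4424,0.03],"delta_rot":[0,0,-0.247]},{"claw":0.07,"travel":[-0.1814,-0.4424,0.03],"delta_rot":[0,0,-0.247]},{"claw":0.07,"travel":[-0.1814,-0.4424,0.03],"delta_rot":[0,0,-0.247]},{"claw":0.07,"travel":[-0.1814,-0.4424,0.03],"delta_rot":[0,0,-0.247]}]';  python3 - <<'E'
from h import *
import pickle
m=camera_model("wrist"); im=read_camera("wrist"); pickle.dump(m,open("w9.pkl","wb"))
cv2.imwrite("pics/w9.png",im[...,::-1]); print(r.state()["tcp_pos"])
for X in ([646,-285,12],[496.2,-285.5,12],[466,-315,12],[466,-255,12]): print(proj(m,X))
E
```

```text
t: 20.9
tcp_pos: [555.3, -284.5, 237.2]
ee_rot: [-0.001, -0.003, 1.0, 0.0]
contact_force: [-0.3, 0.5, 0.5]
finger_gap: 0.821
grasp_force: 0.0
[ 555.2285953 -284.1114821  237.7534157]
[279.3 236.8]
[279.6 115.3]
[253.4  87.1]
[307.1  87.5]
```

View pics/w9.png

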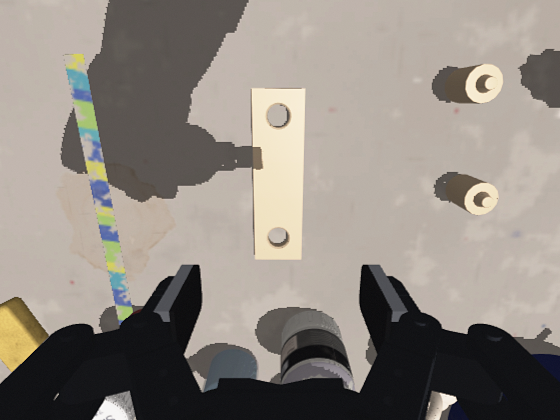

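Bat holes are at (278,115) and (278,237), so it is centred at about (571,-286) and aligned with the tool. Descend to just above it, then probe for the table.

```bash
python3 -m inch '[{"claw":0.07,"travel":[-0.016,-0.0013,0.05],"delta_rot":[0,0,0]},{"claw":0.07,"travel":[-0.016,-0.0013,0.1],"delta_rot":[0,0,0]},{"claw":0.07,"travel":[-0.016,-0.0013,0.15],"delta_rot":[0,0,0]},{"claw":0.07,"travel":[-0.016,-0.0013,0.19],"delta_rot":[0,0,0]},{"claw":0.07,"travel":[-0.016,-0.0013,0.23],"delta_rot":[0,0,0]},{"claw":0.07,"travel":[-0.016,-0.0013,0.26],"delta_rot":[0,0,0]},{"claw":0.07,"travel":[-0.016,-0.0013,0.27],"delta_rot":[0,0,0]},{"claw":0.07,"travel":[-0.016,-0.0013,0.27],"delta_rot":[0,0,0]},{"claw":0.07,"travel":[-0.016,-0.0013,0.27],"delta_rot":[0,0,0]}]' 60; python3 -m inch '[{"claw":0.07,"travel":[0,0,0.002],"delta_rot":[0,0,0]},{"claw":0.07,"travel":[0,0,0.004],"delta_rot":[0,0,0]},{"claw":0.07,"travel":[0,0,0.004],"delta_rot":[0,0,0]}]'
```

```text
t: 21.85
tcp_pos: [572.0, -286.3, -29.8]
ee_rot: [0.001, -0.003, 1.0, -0.001]
contact_force: [0.9, -0.7, 0.1]
finger_gap: 0.818
grasp_force: 0.0
t: 22.15
tcp_pos: [571.1, -286.5, -34.8]
ee_rot: [0.0, -0.003, 1.0, -0.0]
contact_force: [0.1, -0.6, 0.3]
finger_gap: 0.826
grasp_force: 0.0
```

```bash
for i in 1; do python3 -m inch '[{"claw":0.07,"travel":[0,0,0.002],"delta_rot":[0,0,0]},{"claw":0.07,"travel":[0,0,0.002],"delta_rot":[0,0,0]},{"claw":0.07,"travel":[0,0,0.002],"delta_rot":[0,0,0]}]'; python3 -m inch '[{"claw":0.07,"travel":[0,0,0.002],"delta_rot":[0,0,0]},{"claw":0.07,"travel":[0,0,0.002],"delta_rot":[0,0,0]},{"claw":0.07,"travel":[0,0,0.002],"delta_rot":[0,0,0]}]'; done | grep -E "tcp|contact"
```

```text
tcp_pos: [570.7, -286.3, -37.5]
contact_force: [0.2, -0.3, 0.2]
tcp_pos: [570.7, -286.2, -39.6]
contact_force: [-0.1, -0.0, 0.0]
```

```bash
(python3 -m inch '[{"claw":0.07,"travel":[0,0,0.002],"delta_rot":[0,0,0]},{"claw":0.07,"travel":[0,0,0.002],"delta_rot":[0,0,0]},{"claw":0.07,"travel":[0,0,0.002],"delta_rot":[0,0,0]}]'; python3 -m inch '[{"claw":0.07,"travel":[0,0,0.002],"delta_rot":[0,0,0]},{"claw":0.07,"travel":[0,0,0.002],"delta_rot":[0,0,0]},{"claw":0.07,"travel":[0,0,0.002],"delta_rot":[0,0,0]}]') | grep -E "tcp|contact"
```

```text
tcp_pos: [570.7, -286.2, -41.5]
contact_force: [0.0, 0.6, -0.6]
tcp_pos: [570.7, -286.3, -43.5]
contact_force: [0.6, -0.7, -0.8]
```

```bash
python3 -m inch '[{"claw":0.064,"travel":[0,0,0],"delta_rot":[0,0,0]},{"claw":0.05,"travel":[0,0,0],"delta_rot":[0,0,0]},{"claw":0.05,"travel":[0,0,0],"delta_rot":[0,0,0]},{"claw":0.05,"travel":[0,0,0],"delta_rot":[0,0,0]},{"claw":0.05,"travel":[0,0,0],"delta_rot":[0,0,0]}]' 60
```

```text
t: 23.85
tcp_pos: [571.0, -286.4, -43.0]
ee_rot: [0.0, -0.003, 1.0, -0.0]
contact_force: [-1.2, 0.3, 5.6]
finger_gap: 0.685
grasp_force: 65.2
```

```bash
python3 -m inch '[{"claw":0.05,"travel":[0,0,-0.02],"delta_rot":[0,0,0]},{"claw":0.05,"travel":[0,0,-0.05],"delta_rot":[0,0,0]},{"claw":0.05,"travel":[0,0,-0.09],"delta_rot":[0,0,0]},{"claw":0.05,"travel":[0,0,-0.13],"delta_rot":[0,0,0]},{"claw":0.05,"travel":[0,0,-0.17],"delta_rot":[0,0,0]},{"claw":0.05,"travel":[0,0,-0.21],"delta_rot":[0,0,0]},{"claw":0.05,"travel":[0,0,-0.22],"delta_rot":[0,0,0]},{"claw":0.05,"travel":[0,0,-0.22],"delta_rot":[0,0,0]},{"claw":0.05,"travel":[0,0,-0.22],"delta_rot":[0,0,0]}]' 60;python3 -c "
from h import *
for i in range(3): print(to_tool([578.5,298.9,r.state()['tcp_pos'][2]],np.radians(76.1)));read_camera('top')"
```

```text
t: 24.75
tcp_pos: [570.1, -285.9, 174.7]
ee_rot: [-0.001, -0.003, 1.0, 0.0]
contact_force: [0.0, 0.7, -3.0]
finger_gap: 0.682
grasp_force: 65.3
[[-0.0114, 0.5848, 0.0006], [0.0007, -0.0023, 0.2478]]
[[-0.0117, 0.5846, 0.0008], [0.0011, -0.0033, 0.2478]]
[[-0.0118, 0.5846, 0.0009], [0.0012, -0.0036, 0.2478]]
```

```bash
python3 -m inch '[{"claw":0.05,"travel":[0,0.02,0],"delta_rot":[0,0,0.02]},{"claw":0.05,"travel":[0,0.05,0],"delta_rot":[0,0,0.04]},{"claw":0.05,"travel":[0,0.09,0],"delta_rot":[0,0,0.07]},{"claw":0.05,"travel":[-0.001,0.13,0],"delta_rot":[0,0,0.1]},{"claw":0.05,"travel":[-0.002,0.17,0],"delta_rot":[0,0,0.13]},{"claw":0.05,"travel":[-0.003,0.21,0],"delta_rot":[0,0,0.16]},{"claw":0.05,"travel":[-0.004,0.25,0],"delta_rot":[0,0,0.19]},{"claw":0.05,"travel":[-0.005,0.29,0],"delta_rot":[0,0,0.22]},{"claw":0.05,"travel":[-0.006,0.33,0],"delta_rot":[0,0,0.248]},{"claw":0.05,"travel":[-0.007,0.37,0],"delta_rot":[0,0,0.248]},{"claw":0.05,"travel":[-0.008,0.41,0],"delta_rot":[0,0,0.248]},{"claw":0.05,"travel":[-0.009,0.45,0],"delta_rot":[0,0,0.248]},{"claw":0.05,"travel":[-0.01,0.49,0],"delta_rot":[0,0,0.248]},{"claw":0.05,"travel":[-0.011,0.53,0],"delta_rot":[0,0,0.248]},{"claw":0.05,"travel":[-0.0116,0.56,0],"delta_rot":[0,0,0.248]},{"claw":0.05,"travel":[-0.0116,0.58,0],"delta_rot":[0,0,0.248]},{"claw":0.05,"travel":[-0.0116,0.5846,0],"delta_rot":[0,0,0.248]},{"claw":0.05,"travel":[-0.0116,0.5846,0],"delta_rot":[0,0,0.248]},{"claw":0.05,"travel":[-0.0116,0.5846,0],"delta_rot":[0,0,0.248]}]';python3 - <<'E'
from h import *
m=camera_model("wrist"); im=read_camera("wrist")
for i in range(3): print(to_tool([578.5,298.9,r.state()['tcp_pos'][2]],np.radians(76.1)),r.state()['tcp_pos'][2]);read_camera('top')
cv2.imwrite("pics/w10.png",im[...,::-1])
# hole of bat near base: bat bottom z = tcp+43.3
s=r.state(); T=rot(); z=s['tcp_pos'][2]+43.3
B=np.array(s['tcp_pos'])+T.apply([75,0,0]); print(proj(m,[B[0],B[1],z+12]),proj(m,[505.4,317.4,130]),proj(m,[505.4,317.4,118]))
E
```

```text
t: 26.8
tcp_pos: [579.3, 297.2, 176.2]
ee_rot: [-0.0, 0.122, 0.993, -0.0]
contact_force: [-0.1, 0.1, -2.2]
finger_gap: 0.684
grasp_force: 65.3
[[0.0014, 0.0016, -0.0], [-0.0006, -0.0002, -0.0015]] 176.44778708336332
[[0.0014, 0.0015, -0.0], [-0.0004, 0.0, -0.0016]] 176.63051405749383
[[0.0015, 0.0014, -0.0], [-0.0002, 0.0002, -0.0016]] 176.722907086279
[280.9 102.7] [283.1  98.3] [283.   98.4]
```

```bash
python3 -m inch '[{"claw":0.05,"travel":[0.0012,0.0013,0.03],"delta_rot":[0,0,-0.0015]},{"claw":0.05,"travel":[0.0012,0.0013,0.06],"delta_rot":[0,0,-0.0015]},{"claw":0.05,"travel":[0.0012,0.0013,0.08],"delta_rot":[0,0,-0.0015]},{"claw":0.05,"travel":[0.0012,0.0013,0.08],"delta_rot":[0,0,-0.0015]},{"claw":0.05,"travel":[0.0012,0.0013,0.08],"delta_rot":[0,0,-0.0015]}]';python3 - <<'E'
from h import *
m=camera_model("wrist"); im=read_camera("wrist"); t=camera_model("top"); tm=read_camera("top")
a=proj(t,[579,299,130]).astype(int); c=tm[a[1]-60:a[1]+60,a[0]-80:a[0]+80]
o=np.hstack([cv2.resize(im[80:320,120:440],(400,300)),cv2.resize(c,(400,300),interpolation=cv2.INTER_CUBIC)])
cv2.imwrite("pics/w11.png",o[...,::-1])
s=r.state(); print(s['tcp_pos'],proj(m,[505.4,317.4,130]),proj(m,[651.9,281.4,130]))
E
```

```text
t: 27.5
tcp_pos: [578.7, 299.5, 97.1]
ee_rot: [0.0, 0.121, 0.993, -0.0]
contact_force: [-0.6, 0.2, -1.5]
finger_gap: 0.679
grasp_force: 65.2
[579.44764002 300.13162271  98.2132721 ] [279.9 100.5] [280.  389.2]
```

View pics/w11.png

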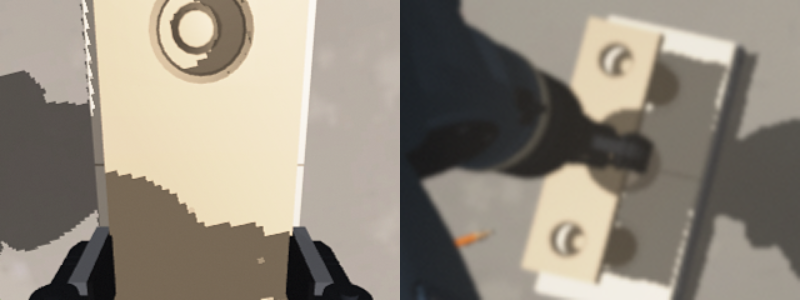

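The last picture shows spigot B inside hole B, about 2.5 mm to the -y side (tip at (194,30), hole at (202,30)), and the top view shows a spigot in each hole. I'll shift 2 mm and lower with force checks.

```bash
python3 -m inch '[{"claw":0.05,"travel":[0,-0.002,0],"delta_rot":[0,0,0]},{"claw":0.05,"travel":[0,-0.002,0.008],"delta_rot":[0,0,0]},{"claw":0.05,"travel":[0,-0.002,0.013],"delta_rot":[0,0,0]},{"claw":0.05,"travel":[0,-0.002,0.016],"delta_rot":[0,0,0]},{"claw":0.05,"travel":[0,-0.002,0.016],"delta_rot":[0,0,0]}]';python3 -m inch '[{"claw":0.05,"travel":[0,0,0.002],"delta_rot":[0,0,0]},{"claw":0.05,"travel":[0,0,0.004],"delta_rot":[0,0,0]},{"claw":0.05,"travel":[0,0,0.004],"delta_rot":[0,0,0]}]'
```

```text
t: 28.1
tcp_pos: [577.6, 297.8, 79.7]
ee_rot: [-0.001, 0.12, 0.993, -0.0]
contact_force: [-0.2, 0.0, -1.9]
finger_gap: 0.686
grasp_force: 65.3
t: 28.4
tcp_pos: [577.9, 298.0, 76.2]
ee_rot: [-0.0, 0.12, 0.993, -0.0]
contact_force: [0.3, -0.1, -2.4]
finger_gap: 0.682
grasp_force: 65.3
```

```bash
python3 -m inch '[{"claw":0.05,"travel":[0,0,0.001],"delta_rot":[0,0,0]},{"claw":0.05,"travel":[0,0,0.0015],"delta_rot":[0,0,0]},{"claw":0.05,"travel":[0,0,0.0015],"delta_rot":[0,0,0]}]'
```

```text
t: 28.7
tcp_pos: [578.1, 298.0, 75.1]
ee_rot: [0.0, 0.12, 0.993, -0.0]
contact_force: [0.0, 0.0, -2.7]
finger_gap: 0.68
grasp_force: 65.3
```

```bash
python3 -m inch '[{"claw":0.05,"travel":[0,0,0.001],"delta_rot":[0,0,0]},{"claw":0.05,"travel":[0,0,0.0015],"delta_rot":[0,0,0]},{"claw":0.05,"travel":[0,0,0.0015],"delta_rot":[0,0,0]}]'
```

```text
t: 29.0
tcp_pos: [578.3, 298.1, 75.0]
ee_rot: [0.001, 0.12, 0.993, 0.0]
contact_force: [-3.5, -1.1, 8.8]
finger_gap: 0.682
grasp_force: 66.5
```

Bat contact at the expected height. Release, retreat, and meanwhile fit the vase pose numerically from the earlier pictures.

```bash
python3 -m inch '[{"claw":0.085,"travel":[0,0,0],"delta_rot":[0,0,0]},{"claw":0.085,"travel":[0,0,0],"delta_rot":[0,0,0]},{"claw":0.085,"travel":[0,0,0],"delta_rot":[0,0,0]},{"claw":0.085,"travel":[0,0,0],"delta_rot":[0,0,0]},{"claw":0.085,"travel":[0,0,-0.03],"delta_rot":[0,0,0]},{"claw":0.085,"travel":[0,0,-0.07],"delta_rot":[0,0,0]},{"claw":0.085,"travel":[0,0,-0.11],"delta_rot":[0,0,0]},{"claw":0.085,"travel":[0.02,-0.02,-0.15],"delta_rot":[0,0,0]},{"claw":0.085,"travel":[0.05,-0.05,-0.19],"delta_rot":[0,0,0]},{"claw":0.085,"travel":[0.05,-0.05,-0.19],"delta_rot":[0,0,0]},{"claw":0.085,"travel":[0.05,-0.05,-0.19],"delta_rot":[0,0,0]}]'
cat > vf.py <<'E'
from h import *
import pickle
from scipy.optimize import minimize
def model(m,x,y,a,shape):
    t=np.linspace(0,2*np.pi,90); pts=[]
    for A,B,z in ((25,30,0*t),(31,52,120-12*np.cos(2*t))):
        X=A*np.cos(t); Y=B*np.sin(t); c,s=np.cos(a),np.sin(a)
        pts.append(np.column_stack([x+c*X-s*Y,y+s*X+c*Y,z]))
    P=np.array([proj(m,q) for q in np.vstack(pts)]); k=np.zeros(shape,np.uint8)
    cv2.fillConvexPoly(k,cv2.convexHull((P*16).astype(np.int32)).astype(np.int32),1,shift=4); return k
def fit(m,mask,p0=(459,69,-.22)):
    def c(p):
        k=model(m,*p,mask.shape); return -(k&mask).sum()/((k|mask).sum())
    s=minimize(c,p0,method="Nelder-Mead",options=dict(initial_simplex=[p0,np.add(p0,(6,0,0)),np.add(p0,(0,6,0)),np.add(p0,(0,0,.15))])); return s.x.round(3),s.fun
E
python3 - <<'E'
from vf import *
def comp(mask,p):
    n,l=cv2.connectedComponents(mask); return (l==l[p[1],p[0]]).astype(np.uint8)
im=cv2.resize(cv2.imread("pics/w1.png"),(560,420),interpolation=cv2.INTER_AREA); m=pickle.load(open("w1.pkl","rb"))
k=comp((im.min(2)>195).astype(np.uint8),(254,45)); print(k.sum(),fit(m,k))
im=cv2.imread("pics/top0.png"); m=camera_model("top")
k=comp((im.min(2)>165).astype(np.uint8),(243,254)); print(k.sum(),fit(m,k))
# bat in top & wrist now
print(r.state()["tcp_pos"])
m=camera_model("wrist"); pickle.dump(m,open("w12.pkl","wb")); cv2.imwrite("pics/w12.png",read_camera("wrist")[...,::-1])
im=cv2.imread("pics/w12.png")
g=cv2.cvtColor(im,cv2.COLOR_BGR2HSV); h=((g[...,0]<30)&(g[...,1]>40)&(g[...,1]<130)&(g[...,2]>120)).astype(np.uint8)
n,l,st,ce=cv2.connectedComponentsWithStats(h)
for i in range(1,n):
    if st[i,4]>400: print(st[i],ce[i].round(1))
print([proj(m,[p[0],p[1],130]) for p in ((578.5,299),(505.4,317.4),(651.9,281.4),(678,268))])
E
```

```text
t: 30.1
tcp_pos: [517.6, 261.4, 265.4]
ee_rot: [0.001, 0.12, 0.993, 0.001]
contact_force: [1.3, 0.4, -0.1]
finger_gap: 0.994
grasp_force: 0.0
5280 (array([ 5.33e+02,  2.90e+01, -1.70e-01]), np.float64(0.0))
1053 (array([ 5.33e+02,  2.90e+01, -1.70e-01]), np.float64(0.0))
[517.59161495 261.35630304 265.44495393]
[ 96  23  31  33 422] [111.4  39. ]
[  298   124    71   200 11913] [330.5 220.8]
[ 35 262  31  27 616] [ 50.2 274.8]
[array([331.3, 232.4]), array([335.5, 156.5]), array([328.5, 298.8]), array([321.1, 321.8])]vf.py:13: RuntimeWarning: overflow encountered in scalar negative
  k=model(m,*p,mask.shape); return -(k&mask).sum()/((k|mask).sum())
```

```bash
sed -i 's/-(k&mask).sum()/-1.0*(k\&mask).sum()/; s/((k|mask).sum())/float((k|mask).sum())/' vf.py
python3 - <<'E'
from vf import *
def comp(mask,p):
    n,l=cv2.connectedComponents(mask); return (l==l[p[1],p[0]]).astype(np.uint8)
im=cv2.resize(cv2.imread("pics/w1.png"),(560,420),interpolation=cv2.INTER_AREA); m=pickle.load(open("w1.pkl","rb"))
k=comp((im.min(2)>195).astype(np.uint8),(254,45)); print(k.sum(),fit(m,k))
im=cv2.imread("pics/top0.png"); t=camera_model("top")
k=comp((im.min(2)>165).astype(np.uint8),(243,254)); print(k.sum(),fit(t,k))
im=cv2.imread("pics/w12.png"); m=pickle.load(open("w12.pkl","rb"))
g=cv2.cvtColor(im,cv2.COLOR_BGR2HSV); h=((g[...,0]<30)&(g[...,1]>40)&(g[...,1]<130)&(g[...,2]>120)).astype(np.uint8)
h=comp(h,(330,220)); cs,_=cv2.findContours(h,cv2.RETR_EXTERNAL,cv2.CHAIN_APPROX_NONE); H=np.zeros_like(h); cv2.fillPoly(H,cs,1)
def box(x,y,a,z,tilt):
    c,s=np.cos(a),np.sin(a)
    P=[proj(m,[x+c*u-s*v,y+s*u+c*v,z+w+tilt*u]) for u in(-105,105) for v in(-30,30) for w in(0,12)]
    k=np.zeros(H.shape,np.uint8); cv2.fillConvexPoly(k,cv2.convexHull((np.array(P)*16).astype(np.int32)),1,shift=4); return k
def cost(p): 
    k=box(*p); return -float((k&H).sum())/float((k|H).sum())
p0=np.array([578.5,298,-.24,118,0])
s=minimize(cost,p0,method="Nelder-Mead",options=dict(initial_simplex=[p0]+[p0+d for d in np.diag([5,5,.06,6,.05])],maxiter=400)); print(s.x.round(3),s.fun)
E
```

```text
5280 (array([ 4.59701e+02,  7.11110e+01, -3.19000e-01]), np.float64(-0.9093572290194727))
1053 (array([ 4.57272e+02,  7.08090e+01, -3.43000e-01]), np.float64(-0.85125303152789))
[ 5.80117e+02  2.98607e+02 -2.45000e-01  1.12366e+02  3.60000e-02] -0.997564737397516
```

```bash
python3 - <<'E'
from vf import *
exec(open('/dev/stdin').read()) if 0 else None
def comp(mask,p):
    n,l=cv2.connectedComponents(mask); return (l==l[p[1],p[0]]).astype(np.uint8)
im=cv2.imread("pics/w12.png"); m=pickle.load(open("w12.pkl","rb"))
g=cv2.cvtColor(im,cv2.COLOR_BGR2HSV); h=((g[...,0]<30)&(g[...,1]>40)&(g[...,1]<130)&(g[...,2]>120)).astype(np.uint8)
h=comp(h,(330,220)); cs,_=cv2.findContours(h,cv2.RETR_EXTERNAL,cv2.CHAIN_APPROX_NONE); H=np.zeros_like(h); cv2.fillPoly(H,cs,1)
print(cv2.approxPolyDP(max(cs,key=len),4,True)[:,0].tolist())
def box(x,y,a,z,tilt):
    c,s=np.cos(a),np.sin(a)
    P=[proj(m,[x+c*u-s*v,y+s*u+c*v,z+w+tilt*u]) for u in(-105,105) for v in(-30,30) for w in(0,12)]
    k=np.zeros(H.shape,np.uint8); cv2.fillConvexPoly(k,cv2.convexHull((np.array(P)*16).astype(np.int32)),1,shift=4); return k
cost=lambda p:-float((box(*p)&H).sum())/float((box(*p)|H).sum())
for z,t in ((118,0),(114,0),(118,.04),(122,0)):
    f=lambda q:cost([*q,z,t]); p0=np.array([579,298.5,-.245])
    s=minimize(f,p0,method="Nelder-Mead",options=dict(initial_simplex=[p0]+[p0+d for d in np.diag([5,5,.06])])); print(z,t,s.x.round(3),s.fun)
print(r.state()["qpos"])
for yw in (-18,): print(to_tool([471,66,290],np.radians(yw)))
E
```

```text
[[304, 124], [298, 319], [353, 323], [368, 125]]
118 0 [ 5.79223e+02  2.97843e+02 -2.39000e-01] -0.980770765179925
114 0 [ 5.79984e+02  2.98409e+02 -2.41000e-01] -0.9874878915079108
118 0.04 [ 5.79527e+02  2.97723e+02 -2.46000e-01] -0.969630038652678
122 0 [ 5.78619e+02  2.97075e+02 -2.44000e-01] -0.9603156003437231
[ 4.67723613e-01  3.24881004e-01  2.90821798e-01  1.53553992e+00
 -8.35137552e-05  7.09081895e-01]
[[-0.0013, -0.201, -0.0265], [-0.0001, 0.0013, -1.498]]
```

```bash
python3 -m inch '[{"claw":0.085,"travel":[0,-0.015,-0.025],"delta_rot":[0,0,-0.12]},{"claw":0.085,"travel":[0,-0.03,-0.025],"delta_rot":[0,0,-0.26]},{"claw":0.085,"travel":[0.002,-0.045,-0.025],"delta_rot":[0,0,-0.4]},{"claw":0.085,"travel":[0.004,-0.06,-0.025],"delta_rot":[0,0,-0.54]},{"claw":0.085,"travel":[0.006,-0.08,-0.025],"delta_rot":[0,0,-0.68]},{"claw":0.085,"travel":[0.008,-0.1,-0.025],"delta_rot":[0,0,-0.82]},{"claw":0.085,"travel":[0.008,-0.12,-0.025],"delta_rot":[0,0,-0.96]},{"claw":0.085,"travel":[0.008,-0.14,-0.025],"delta_rot":[0,0,-1.1]},{"claw":0.085,"travel":[0.008,-0.162,-0.025],"delta_rot":[0,0,-1.24]},{"claw":0.085,"travel":[0.008,-0.162,-0.025],"delta_rot":[0,0,-1.38]},{"claw":0.085,"travel":[0.008,-0.162,-0.025],"delta_rot":[0,0,-1.498]},{"claw":0.085,"travel":[0.008,-0.162,-0.025],"delta_rot":[0,0,-1.498]},{"claw":0.085,"travel":[0.008,-0.162,-0.025],"delta_rot":[0,0,-1.498]},{"claw":0.085,"travel":[0.008,-0.162,-0.025],"delta_rot":[0,0,-1.498]}]'
python3 - <<'E'
from vf import *
m=camera_model("wrist"); pickle.dump(m,open("w13.pkl","wb")); im=read_camera("wrist")[...,::-1].copy(); cv2.imwrite("pics/w13.png",im)
c=proj(m,[459.5,71,118]); print(c, proj(m,[459.5,71,0]))
u,v=int(c[0]),int(c[1])
for d in ((0,0),(-40,0),(40,0),(0,40),(0,-40),(0,80),(0,-70),(-100,0),(100,0)): print(d,im[v+d[1],u+d[0]])
E
```

```text
t: 31.55
tcp_pos: [471.2, 106.2, 287.7]
ee_rot: [-0.001, -0.587, 0.81, 0.0]
contact_force: [0.0, -0.2, -0.0]
finger_gap: 0.991
grasp_force: 0.0
[281.4 141.1] [281.  131.1]
(0, 0) [229 237 245]
(-40, 0) [156 166 174]
(40, 0) [143 183 191]
(0, 40) [228 236 243]
(0, -40) [111 120 130]
(0, 80) [158 167 175]
(0, -70) [72 76 81]
(-100, 0) [161 171 180]
(100, 0) [154 162 172]
```

```bash
python3 - <<'E'
import cv2
g=cv2.imread("pics/w13.png")[...,2]
g=cv2.GaussianBlur(g,(3,3),0)
for y in range(60,240,6): print(y,' '.join(f"{v:3d}" for v in g[y,225:342:4]))
E
```

```text
60 151  79  79  79  79  79  80  80  81  79  79  79  79  79  79  84  84  97 170 173  96  79  79 148 172 172 172 172 171 172
66  79  79  79  79  79  79  79  80  79  79  80  79  79  79  82  83  81  80  78  79  79  79  79  79 143 172 171 172 172 172
72  80  80  80  79  79  79  80  79  79  80  83  81  79  80  81  82  79  79  96  78  79  79  79  79 121 172 172 170 169 172
78  79  80  79  79  80  80  80  81  80  80  81  80  81  83  83  83  81  79 131  79  79  79  79  80 134 172 172 171 171 172
84  80  80  80  79  80  79  81  84  81  80  79  84  85  83  83  83  81  79  79  79  80  80  79  79 153 172 172 172 170 167
90  81  79 150 170 173 175 109  88  81  81  83  83  99 130 128  91 115 114 142  79  78 150 174 171 172 172 172 172 172 171
96 182 124 142 174 172 175 182 185  82  84 130 131 131 130 130 129 129 130  90 127 164 172 172 171 172 172 171 172 172 171
102 178 174 173 172 172 170 171 172  80 113 131 131 131 130 130 130 130 130 130 148 170 172 172 172 172 172 172 172 172 172
108 173 173 172 172 171 172 172 111  79 129 130 130 130 130 130 130 130 129 130 130 136 172 172 172 172 172 172 169
[... 1912 characters left out ...]
 175 174 174 174 174 175 175 174 173 173 173 172 171 172 173 173 172 172 172 172
210 174 175 175 175 175 175 175 175 175 175 175 174 174 175 175 175 173 172 173 174 173 173 172 172 173 173 172 172 172 172
216 174 175 175 175 174 175 175 174 174 175 174 174 174 175 175 175 174 170 174 174 174 173 173 173 173 172 170 171 172 172
222 177 177 177 177 177 176 175 175 175 175 174 174 175 175 174 174 174 174 174 175 174 173 174 174 173 172 172 171 172 172
228 177 177 177 177 178 176 174 174 175 175 174 177 175 177 177 176 175 175 174 174 175 174 173 173 172 172 172 172 171 172
234 177 177 178 177 177 177 174 175 176 178 174 175 177 178 178 177 175 175 175 175 175 175 175 173 172 172 172 172 171 172
```

```bash
python3 - <<'E'
from vf import *
g=cv2.imread("pics/w13.png")[...,2]; m=pickle.load(open("w13.pkl","rb"))
k=((g>215)|((g>120)&(g<140))).astype(np.uint8); k[:, :245]=0;k[:,320:]=0;k[:84]=0;k[200:]=0
k=cv2.morphologyEx(cv2.morphologyEx(k,cv2.MORPH_OPEN,np.ones((5,5))),cv2.MORPH_CLOSE,np.ones((7,7)))
n,l=cv2.connectedComponents(k); k=(l==l[145,282]).astype(np.uint8)
c=max(cv2.findContours(k,0,1)[0],key=len); print(k.sum(),cv2.fitEllipse(c),cv2.minAreaRect(c))
print(fit(m,k,(459.5,71,-.3)))
s=r.state();print(s["tcp_pos"]); 
E
```

```text
4677 ((281.39495849609375, 139.50930786132812), (57.08393096923828, 102.1850814819336), 179.7014617919922) ((281.2103576660156, 139.66131591796875), (58.770565032958984, 103.1199722290039), 2.4895529747009277)
(array([ 4.59686e+02,  7.16270e+01, -3.14000e-01]), np.float64(-0.9026463202627004))
[471.17166651 106.19748068 287.92015957]
```

```bash
python3 -c "
from h import *
print(to_tool([459.6,71.4,32],np.radians(-18.1)))"
```

```text
[[0.0365, -0.0, 0.2559], [0.0009, -0.0006, 0.0]]
```

```bash
python3 -m inch '[{"claw":0.085,"travel":[0.0365,0,0.03],"delta_rot":[0,0,0]},{"claw":0.085,"travel":[0.0365,0,0.06],"delta_rot":[0,0,0]},{"claw":0.085,"travel":[0.0365,0,0.09],"delta_rot":[0,0,0]},{"claw":0.085,"travel":[0.0365,0,0.13],"delta_rot":[0,0,0]},{"claw":0.085,"travel":[0.0365,0,0.16],"delta_rot":[0,0,0]},{"claw":0.085,"travel":[0.0365,0,0.19],"delta_rot":[0,0,0]},{"claw":0.085,"travel":[0.0365,0,0.22],"delta_rot":[0,0,0]},{"claw":0.085,"travel":[0.0365,0,0.245],"delta_rot":[0,0,0]},{"claw":0.085,"travel":[0.0365,0,0.256],"delta_rot":[0,0,0]},{"claw":0.085,"travel":[0.0365,0,0.256],"delta_rot":[0,0,0]},{"claw":0.085,"travel":[0.0365,0,0.256],"delta_rot":[0,0,0]}]';python3 -m inch '[{"claw":0.045,"travel":[0,0,0],"delta_rot":[0,0,0]},{"claw":0.045,"travel":[0,0,0],"delta_rot":[0,0,0]},{"claw":0.045,"travel":[0,0,0],"delta_rot":[0,0,0]},{"claw":0.045,"travel":[0,0,0],"delta_rot":[0,0,0]},{"claw":0.045,"travel":[0,0,0],"delta_rot":[0,0,0]},{"claw":0.045,"travel":[0,0,0],"delta_rot":[0,0,0]}]' 40
```

```text
t: 32.7
tcp_pos: [460.3, 71.4, 33.3]
ee_rot: [0.0, -0.588, 0.809, -0.0]
contact_force: [-0.1, 0.1, 0.5]
finger_gap: 0.994
grasp_force: 0.0
t: 33.3
tcp_pos: [460.5, 71.5, 34.0]
ee_rot: [0.001, -0.588, 0.809, -0.0]
contact_force: [-1.4, 0.7, 7.4]
finger_gap: 0.705
grasp_force: 41.5
```

```bash
python3 -m inch '[{"claw":0.045,"travel":[0,0,-0.01],"delta_rot":[0,0,0]},{"claw":0.045,"travel":[0,0,-0.03],"delta_rot":[0,0,0]},{"claw":0.045,"travel":[0,0,-0.06],"delta_rot":[0,0,0]},{"claw":0.045,"travel":[0,0,-0.09],"delta_rot":[0,0,0]},{"claw":0.045,"travel":[0,0,-0.12],"delta_rot":[0,0,0]},{"claw":0.045,"travel":[0,0,-0.15],"delta_rot":[0,0,0]},{"claw":0.045,"travel":[0,0,-0.175],"delta_rot":[0,0,0]},{"claw":0.045,"travel":[0,0,-0.19],"delta_rot":[0,0,0]},{"claw":0.045,"travel":[0,0,-0.19],"delta_rot":[0,0,0]},{"claw":0.045,"travel":[0,0,-0.19],"delta_rot":[0,0,0]}]';python3 -c "
from h import *
for i in range(2): print(to_tool([578.7,298.1,223],np.radians(-18.1)),r.state()['tcp_pos']);read_camera('top')"
```

```text
t: 34.3
tcp_pos: [459.5, 71.2, 222.3]
ee_rot: [-0.0, -0.588, 0.809, -0.0]
contact_force: [-0.4, -0.2, -4.8]
finger_gap: 0.708
grasp_force: 45.2
[[-0.2526, -0.0433, -0.0007], [0.0001, -0.0002, 0.0018]] [459.46765731  71.22111673 222.34321332]
[[-0.2528, -0.0436, -0.0014], [0.0011, -0.0007, 0.0017]] [459.14486903  71.16146327 221.78810989]
```

```bash
python3 -m inch '[{"claw":0.045,"travel":[-0.015,-0.003,0],"delta_rot":[0,0,0]},{"claw":0.045,"travel":[-0.04,-0.007,0],"delta_rot":[0,0,0]},{"claw":0.045,"travel":[-0.07,-0.012,0],"delta_rot":[0,0,0]},{"claw":0.045,"travel":[-0.1,-0.017,0],"delta_rot":[0,0,0]},{"claw":0.045,"travel":[-0.13,-0.022,0],"delta_rot":[0,0,0]},{"claw":0.045,"travel":[-0.16,-0.027,0],"delta_rot":[0,0,0]},{"claw":0.045,"travel":[-0.19,-0.032,0],"delta_rot":[0,0,0]},{"claw":0.045,"travel":[-0.215,-0.037,0],"delta_rot":[0,0,0]},{"claw":0.045,"travel":[-0.235,-0.041,0],"delta_rot":[0,0,0]},{"claw":0.045,"travel":[-0.248,-0.043,0],"delta_rot":[0,0,0]},{"claw":0.045,"travel":[-0.2526,-0.0434,0],"delta_rot":[0,0,0]},{"claw":0.045,"travel":[-0.2526,-0.0434,0],"delta_rot":[0,0,0]},{"claw":0.045,"travel":[-0.2526,-0.0434,0.03],"delta_rot":[0,0,0]},{"claw":0.045,"travel":[-0.2526,-0.0434,0.045],"delta_rot":[0,0,0]},{"claw":0.045,"travel":[-0.2526,-0.0434,0.052],"delta_rot":[0,0,0]},{"claw":0.045,"travel":[-0.2526,-0.0434,0.052],"delta_rot":[0,0,0]},{"claw":0.045,"travel":[-0.2526,-0.0434,0.052],"delta_rot":[0,0,0]}]';python3 -c "
from h import *
for i in range(3): print(to_tool([578.7,298.1,163.5],np.radians(-18.1)),r.state()['tcp_pos'],r.state()['contact_force']);read_camera('top')"
```

```text
t: 36.1
tcp_pos: [579.3, 298.0, 171.5]
ee_rot: [0.0, -0.588, 0.809, -0.0]
contact_force: [0.0, 0.6, -3.6]
finger_gap: 0.703
grasp_force: 45.5
[[0.0001, 0.0007, 0.008], [-0.0008, 0.0006, 0.0015]] [579.34945201 297.97494153 171.46100418] [ 0.04432218  0.5646177  -3.59747344]
[[0.0003, 0.0008, 0.0082], [-0.0012, 0.0011, 0.0015]] [579.52618058 298.13380403 171.71466846] [ 0.30120893 -0.62498406 -4.90049837]
[[0.0004, 0.0008, 0.0082], [-0.0013, 0.0012, 0.0016]] [579.59728278 298.2110223  171.73762931] [-0.4000367  -0.42898734 -3.86256919]
```

```bash
(python3 -m inch '[{"claw":0.045,"travel":[0,0.0005,0.003],"delta_rot":[0,0,0]},{"claw":0.045,"travel":[0,0.0005,0.006],"delta_rot":[0,0,0]},{"claw":0.045,"travel":[0,0.0005,0.006],"delta_rot":[0,0,0]}]'; python3 -m inch '[{"claw":0.045,"travel":[0,0,0.001],"delta_rot":[0,0,0]},{"claw":0.045,"travel":[0,0,0.0015],"delta_rot":[0,0,0]},{"claw":0.045,"travel":[0,0,0.0015],"delta_rot":[0,0,0]}]')| grep -E "tcp|contact"
```

```text
tcp_pos: [578.6, 298.3, 164.3]
contact_force: [-0.2, -0.3, -4.7]
tcp_pos: [578.7, 298.6, 164.1]
contact_force: [-2.6, 1.0, 5.3]
```

```bash
python3 -m inch '[{"claw":0.045,"travel":[0,0,0.001],"delta_rot":[0,0,0]},{"claw":0.045,"travel":[0,0,0.001],"delta_rot":[0,0,0]},{"claw":0.045,"travel":[0,0,0.001],"delta_rot":[0,0,0]}]' | grep -E "tcp|contact"
```

```text
tcp_pos: [578.9, 298.8, 164.0]
contact_force: [-3.9, 0.5, 11.6]
```

Contact at the expected height. Release and retreat straight up.

```bash
python3 -m inch '[{"claw":0.055,"travel":[0,0,-0.001],"delta_rot":[0,0,0]},{"claw":0.085,"travel":[0,0,-0.001],"delta_rot":[0,0,0]},{"claw":0.085,"travel":[0,0,-0.001],"delta_rot":[0,0,0]},{"claw":0.085,"travel":[0,0,-0.001],"delta_rot":[0,0,0]},{"claw":0.085,"travel":[0,0,-0.001],"delta_rot":[0,0,0]},{"claw":0.085,"travel":[0,0,-0.001],"delta_rot":[0,0,0]},{"claw":0.085,"travel":[0,0,-0.02],"delta_rot":[0,0,0]},{"claw":0.085,"travel":[0,0,-0.05],"delta_rot":[0,0,0]},{"claw":0.085,"travel":[0,0,-0.09],"delta_rot":[0,0,0]},{"claw":0.085,"travel":[0,0,-0.12],"delta_rot":[0,0,0]},{"claw":0.085,"travel":[0.04,0,-0.13],"delta_rot":[0,0,0]},{"claw":0.085,"travel":[0.08,0,-0.13],"delta_rot":[0,0,0]},{"claw":0.085,"travel":[0.11,0,-0.13],"delta_rot":[0,0,0]},{"claw":0.085,"travel":[0.14,0,-0.13],"delta_rot":[0,0,0]},{"claw":0.085,"travel":[0.17,0,-0.13],"delta_rot":[0,0,0]},{"claw":0.085,"travel":[0.2,0,-0.13],"delta_rot":[0,0,0]},{"claw":0.085,"travel":[0.2,0,-0.13],"delta_rot":[0,0,0]},{"claw":0.085,"travel":[0.2,0,-0.13],"delta_rot":[0,0,0]}]'
python3 - <<'E'
from vf import *
a=read_camera("top"); r0=cv2.imread("pics/top0.png"); m=camera_model("top"); cv2.imwrite("pics/top9.png",a[...,::-1])
g=a.min(2); 
def fitz(x,y,dz):  # vase raised by dz
    pass
import h, vf
# vase mask: bright blob above bat
c=proj(m,[578.7,298.2,250]); print("expect rim px",c)
k=(g>165).astype(np.uint8); n,l,st,ce=cv2.connectedComponentsWithStats(k)
for i in range(1,n):
    if st[i,4]>150 and 80<ce[i][0]<200 and 120<ce[i][1]<300: print(st[i],ce[i].round(1))
u,v=c.astype(int)
for y in range(v-36,v+37,4): print(y,' '.join(f"{t:3d}" for t in g[y,u-40:u+44:4]))
E
```

```text
t: 38.95
tcp_pos: [516.9, 107.8, 292.4]
ee_rot: [0.0, -0.587, 0.809, -0.0]
contact_force: [0.2, -0.1, 0.3]
finger_gap: 0.993
grasp_force: 0.0
expect rim px [108.1 188.7]
152  86  86  86  86  73  98 107 108 109 109 109 108 108 109 109 109  77  42  37  46  44
156  84  84  84  84  80  91 107 108 109 109 108 109 110 110 109 109  87  49  38  41  45
160  83  83  82  84  82  86 106 106 108 109 109 109 110 110 109 109  98  56  40  39  44
164  82  81  81  82  81  81 104 106 107 107 108 108 108 108 109 109 106  67  39  38  44
168  80  80  79  79  79  80  98 107 106 108 107 108 108 107 107 108 108  76  41  39  40
172  78  79  79  78  78  78  91 106 107 108 108 108 108 108 108 107 107  87  47  37  38
176  78  78  77  78  78  77  86 106 106 108 108 108 107 107 108 107 108  97  57  38  37
180  77  77  77  75  75  76  80 102 105 107 107 109 108 108 108 107 107 103  66  39  38
184  75  75  75  75  74  74  75  98 105 106 107 106 106 107 108 107 107 107  75  41  39
188  73  72  72  72  72  73  72  91 105 106 106 106 107 108 106 107 106 106  84  45  39
192  72  71  72  71  71  71  71  84 104 106 106 107 105 106 106 106 107 106  95  55  39
196  70  69  69  70  69  69  69  76 103 106 107 107 107 106 106 107 106 106 102  65  37
200  69  68  68  69  67  67  67  68  97 103 106 105 107 106 106 106 106 106 106  74  40
204  67  67  65  65  65  65  64  65  91 105 106 106 105 105 105 105 106 105 107  83  45
208  64  64  64  63  63  63  64  66  84 104 105 104 105 106 106 105 105 105 106  93  54
212  62  62  63  68  80  93 103 100  80 101 105 105 106 105 105 105 105 105 106 101  63
216  86  86  81  86  95  95 102  98  75  96 105 104 105 104 105 104 104 104 106 105  72
220  94  89  81  83  92  91 100  93  75  91 104 104 105 105 105 105 105 105 105 106  82
224  94  88  81  80  89  87  97  88  74  86 103 104 104 104 103 104 104 104 106 105  92
```

```bash
python3 - <<'E'
from vf import *
for n in("wrist","side"):
    m=camera_model(n); im=read_camera(n); cv2.imwrite(f"pics/e_{n}.png",im[...,::-1]); pickle.dump(m,open(f"e_{n}.pkl","wb"))
    c=proj(m,[578.7,298.2,250]); print(n,"expected rim",c,"foot",proj(m,[578.7,298.2,130]),"bat ends",proj(m,[477,323,130]),proj(m,[680.5,273,130]),"tum",proj(m,[578.6,299.4,75]))
    u,v=c.astype(int); g=im[...,0]; st=8 if n=="wrist" else 3
    for y in range(max(0,v-12*st//2*2),min(420,v+14*st),st): print(y,' '.join(f"{t:3d}" for t in g[y,max(0,u-14*st):u+15*st:st]))
E
```

```text
wrist expected rim [281.5 434.8] foot [281.2 341.8] bat ends [368.9 336.4] [194.3 346.9] tum [281.5 315.2]
338  10 182 182 229 233 232 102 126 234 234 234 113 100 101  99  98 100 236 235 235 235 163 234  84 234 230 190 181  13
346  28 182 181 189 233 131 233 172 234 234 233 236  99 102 100 100 100 201 235 234 235 143 136 238 233 228 184 176 170
354  31 182 181 182 232 233 158 184 233 233 234 235  98 100 100 103 101  90 233 234 233 234 234 234 233 226 185 178 177
362  33 181 182 183 232 232 232 233 233 233 233 234  98  97 100 100  97  99 176 189 188 187 234 179 178 179 181  67 133
370  19 182 182 183 182 181 182 181 181 182 179  96 101  94 100 100  96 103 179 187 181 180 179 241 179 179 179 160  12
378  16 120 177 182 181 181 183  38  38  37  37 101 101  87 100 101  98  96  37  38  37  38 179 178 202 190 189 149  17
386  16  16 181 182 182 182 112  17  14  16  17  17  15  17  15  15  18  15  15  14  15  18 185 186 178 153 193  17  15
394  17  15  10 182   7  15  15  19  15  17  16  16  17  16  15  17  17  16  16  17  16  16  15  15  15 177  17  17  17
402  17  16  16  14  17  15  16  
[... 2835 characters left out ...]
 143 146 141 136 143 140 143  80  89  84  87  77  76  91 147 162 166 137 105 109 108 103 106 104 103
112 106 105 144 152 145 144 145 143 144 146 146  85  91  89  91  77  81 133 137 124  94  97  95  96  89  93  90  92  89
115 121 118 117 128 159 151 143 145 142 144 155  83  88  83  88  79  79 110 118 120 120 119 120 124 118 120 116 116 115
118 121 119 118 120 118 140 159 158 142 140 119  79  84  83  87  83  79 122 116 120 124 121 117 123 117 116 117 119 116
121 114 120 115 154 156 148 146 155 152 155 156  91  88  84  87  80  81 127 124 118 119 119 120 121 112 120 119 120 118
124 121 116 131 156 154  99 119 112 155 159 156 107  81  89  90  81  81 158 160 160 156 159 151 155 161 153 126 116 120
```

The numeric check puts the vase upright where expected: side-view columns 254–274 (predicted 264), rim rows 79–91 (predicted 85), with the bat level beneath it. Handing in.

```bash
python3 -c "
from bench import order
print(order.close_job())"
```

```text
the job is handed in; nothing more can be done
None
```

I handed the job in at about 39 s. The tumbler and both tall props are on the hearth, the bat is across the props and the vase is on the bat, all released, and the arm is clear; no verdict came back. I confirmed prop A's seating by contact height only, and the finished stack from camera pixel values rather than a viewed picture.

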